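# Tip a scoop tray of coffee capsules into the feed hopper

## Task

Refill the hopper: pick up the loaded scoop tray by its sloping handle, carry it level to the hopper and set its nose gently on the orange sprung sill until you feel it bear, then tip it there, nose at the sill, until all four capsules have dropped into the hopper. Do not jam the tray hard against the hopper or its sill, and do not touch the capsules with the gripper. Finally set the empty tray down upright on the counter and let go, leaving the tumbler, syrup bottle and sugar jar alone.

Things in the scene. Friction and masses are not known exactly. Their poses are not given: they have to be found in the camera images.
- tray: stainless scoop tray, open at the nose, 0.15 to 0.3 kg empty. Origin: centre of its underside; x points to the nose, y left, z up. Floor 160 x 120 mm, 4 mm thick; side and back walls 50 mm high, 4 mm thick; at the nose a lip only 9 mm high (from the underside). A black sloping handle plate at the back (-x), see tray_grip
- tray_grip (a point): where to grip the handle plate: 50 mm up its slope, mid thickness; in the tray frame x = -106.7, z = 87 mm; same axes as the tray. The plate, 60 mm wide (y), 12 mm thick, starts at x = -78, z = 46 mm and runs 76 mm up and out, leaning 35 degrees from vertical away from the tray (to -x); take it along its slope, fingers on its broad faces
- tray_nose (a point): middle of the tray's nose edge on the underside: x = +80 mm, z = 0 in the tray's frame
- hopper: white open-topped feed hopper fixed to the counter, 200 x 200 mm outside, walls 8 mm. Origin: centre of its underside; z up; the sill is on its -x side, so a tray pours in along its +x. Inner floor slopes from z = 57 mm at the sill side down to 14 mm; the -x wall ends at z = 110, the other three at 124 mm; an outlet chute sticks out 70 mm on the +x side, below z = 60 mm
- sill: orange round bar, 16 mm thick, 186 mm long (along the hopper's y), on the hopper's -x rim. Origin: middle of its highest line: x = -96, z = 128 mm in the hopper frame. Sprung: it yields straight down, stiffly, 0.4 mm per newton, 8 mm at most, then is solid. The tray's underside is to rest on it, about 25 mm behind the nose edge
- capsule_1: yellow sealed coffee capsule, a cup shape 65 mm tall, 38 mm across the foot, 50 mm across the rim, with a domed foil top, 15 to 30 g. Origin: centre of its foot; z along its axis. Starts standing loose in the tray, in two rows of two
- capsule_2: red sealed coffee capsule, a cup shape 65 mm tall, 38 mm across the foot, 50 mm across the rim, with a domed foil top, 15 to 30 g. Origin: centre of its foot; z along its axis. Starts standing loose in the tray, in two rows of two
- capsule_3: yellow sealed coffee capsule, a cup shape 65 mm tall, 38 mm across the foot, 50 mm across the rim, with a domed foil top, 15 to 30 g. Origin: centre of its foot; z along its axis. Starts standing loose in the tray, in two rows of two
- capsule_4: red sealed coffee capsule, a cup shape 65 mm tall, 38 mm across the foot, 50 mm across the rim, with a domed foil top, 15 to 30 g. Origin: centre of its foot; z along its axis. Starts standing loose in the tray, in two rows of two
- tumbler: bystander: steel tumbler, 72 mm across, 100 mm tall. Origin: centre of its underside
- syrup: bystander: amber glass syrup bottle, 56 mm across, 160 mm tall. Origin: centre of its underside
- sugar: bystander: white jar with a wooden lid, 68 mm across, 75 mm tall. Origin: centre of its underside
There are look-alikes about, which are no part of the job. What is shaped like the capsule_2 but blue is not meant. What is shaped like the tray but brown or pink is not meant.

How it is judged:
On the way, in this order (a step that is already met when the one before it is completed fails the run):
1. the tray, still nearly level (under 25 degrees), bears on the sprung sill with more than 0.5 N, nose inside the hopper (contact force between tray and sill above 0.5 N and angle between tray's own z axis and vertical below 0.44 rad and x of tray_nose in the frame of hopper above -0.094 m), for 0.2 s.
2. all four capsules are inside the hopper (x of capsule_1 in the frame of hopper between -0.094 and 0.094 m and y of capsule_1 in the frame of hopper between -0.094 and 0.094 m and z of each of capsule_1, capsule_2, capsule_3, capsule_4 in the frame of hopper below 0.13 m and x of capsule_2 in the frame of hopper between -0.094 and 0.094 m and y of capsule_2 in the frame of hopper between -0.094 and 0.094 m and x of capsule_3 in the frame of hopper between -0.094 and 0.094 m and y of capsule_3 in the frame of hopper between -0.094 and 0.094 m and x of capsule_4 in the frame of hopper between -0.094 and 0.094 m and y of capsule_4 in the frame of hopper between -0.094 and 0.094 m), for 0.2 s.
At the end, for the whole second after the job is handed in: all four capsules lie at rest inside the hopper's walls (each foot below 130 mm); the empty tray stands upright (within 4.5 degrees) on the counter, at rest, clear of the hopper (all of step 2 and height (world z) of tray below 0.008 m and angle between tray's own z axis and vertical below 0.08 rad and linear speed of tray below 0.02 m/s and contact force between tray and hopper below 0.2 N and linear speed of each of capsule_1, capsule_2, capsule_3, capsule_4 below 0.05 m/s); the robot touches nothing.
It fails at once if the tray presses on the hopper or its sill with more than 12 N (contact force between tray and hopper above 12 N).
It fails at once if the tray is tipped more than 35 degrees with its nose over 80 mm from the sill while a capsule is still not in the hopper (angle between tray's own z axis and vertical above 0.61 rad and distance between tray_nose and sill above 0.08 m and not ((x of capsule_1 in the frame of hopper between -0.094 and 0.094 m and y of capsule_1 in the frame of hopper between -0.094 and 0.094 m and z of capsule_1 in the frame of hopper below 0.13 m) and (x of capsule_2 in the frame of hopper between -0.094 and 0.094 m and y of capsule_2 in the frame of hopper between -0.094 and 0.094 m and z of capsule_2 in the frame of hopper below 0.13 m) and (x of capsule_3 in the frame of hopper between -0.094 and 0.094 m and y of capsule_3 in the frame of hopper between -0.094 and 0.094 m and z of capsule_3 in the frame of hopper below 0.13 m) and (x of capsule_4 in the frame of hopper between -0.094 and 0.094 m and y of capsule_4 in the frame of hopper between -0.094 and 0.094 m and z of capsule_4 in the frame of hopper below 0.13 m))).
It fails at once if the gripper touches a capsule (contact force between the fingers and capsule_1 above 0.5 N or contact force between the fingers and capsule_2 above 0.5 N or contact force between the fingers and capsule_3 above 0.5 N or contact force between the fingers and capsule_4 above 0.5 N).
It fails at once if a bystander is pushed over 30 mm or tipped (distance of any of tumbler, syrup, sugar from where it was at the start of the episode above 0.03 m or angle between any of tumbler, syrup, sugar's own z axis and vertical above 0.3 rad).
It also fails if it takes over 72 s, if anything falls off the work surface, if the arm or the gripper's body presses on something with over 40 N, if the wrist force passes 120 N, or if a joint passes its speed limit or range.

## Robot

A 6-joint arm with a two-finger parallel gripper is mounted at the origin on the work surface. World frame = base frame: x ahead of the robot, y to its left, z up, the work surface at z = 0. Lengths are in m, angles in rad, forces in N, time in s.
With the tool pointing down it reaches from about 0.25 to 0.8 m from the base axis. Payload 3.9 kg.
Tool frame: the origin (TCP) lies between the finger pads; the fingertips stand 11 mm ahead of it and the grasp point (between the pads) lies 8 mm behind it; z points along the fingers, y is the direction in which the jaws open and shut (so a half turn about z gives the same grasp; the last joint's range is limited). The gripper opens to 85 mm and grips with 20 to 120 N. Pads are 22 mm wide; open, the fingers measure 114 mm over their backs; the gripper's body (76 mm by 85 mm) begins 54 mm behind the grasp point. The pads swing forward as they close: fully open they stand 13 mm farther back than shut.
Start: joints at [1.223, 0.26, -0.138, 1.173, 0, 1.571], TCP at [0.179, 0.494, 0.242] pointing down, gripper open.
Joint ranges: [-2.78, 2.78], [-0.83, 1.72], [-1.28, 1.37], [-1.9, 2.12], [-1.57, 1.48], [-3.14, 3.14]. Speed limits (rad/s): [2.57, 2.57, 3.14, 3.14, 3.14, 3.14].

## Interface

Orientations are given as [roll, pitch, yaw] about the fixed x, y, z axes, in that order (R = Rz(yaw) Ry(pitch) Rx(roll)).
In Python, from bench import arm, viewer, nets gives the robot as it stands. The module is installed in compiled form; this text tells all that it offers.
- The arm moves only by the tool step_arm, never from a script. Its arguments are lists of equal length, an entry for each row: "translation": the shift along the tool's x, y, z in m, a list of three; "angular": the turn, a rotation vector about the tool's x, y, z in degrees, a list of three; "fingers": the opening in per cent of the stroke, from 0 (shut) to 100 (fully open). In form: {"translation": [[dx, dy, dz], ...], "angular": [[rx, ry, rz], ...], "fingers": [fingers, ...]}. A call has 1 to 5 rows; each row is the pose to reach, as a shift and turn from the pose commanded when the call began, along the tool's axes at that moment; what a row does not reach only later rows make up. A row lasts 1/10 s, in which the tool goes at most 50 mm and 8.59 degrees, less where a joint would pass 70% of its speed; a pose out of reach is approached as far as the arm can. A call with a gripper value outside its range is refused whole. The fingers move at their own pace and stop on an object; "grip_force" is the grip in N (left out, the last holds). Time passes only in rows, so rows that repeat a pose let the fingers close. It gives the time, the measured TCP pose, the force and the opening at its end, in the units of the state.
- arm.sense(): the state, without advancing time (a new reading comes with each control period).
- viewer.camera(name): name is "scene" or "side" or "wrist"; returns a dict with "color" (480x640x3 uint8, red, green, blue), "depth" (480x640 float32, m along the optical axis (not along the pixel's ray), 0 where there is no reading), "fx", "fy", "cx", "cy" (pixels), "extrinsics" (4x4, takes a point from world to camera coordinates); the wrist camera has in their place "hand_eye" (4x4, takes a point from camera to tool coordinates, whose origin is the TCP and whose axes are the flange's). Camera axes: x right, y down, z forward; pixel columns grow to the right and rows downward; lengths in m; the calibration is good to about 2 mm. A picture is of the moment at which its call begins: read the wrist's pose just before it.
- arm.sign_off(): hands the job in, once; it reports no verdict.
Trained networks look in a picture, given as the dict that the camera call returned (one of the last four; its "shot" number tells which), for a name from the list of things; names that differ only in an ending like _2 or _b are one class to them, and where a whole thing is asked for, a point or a joint stands for the part that bears it (a point fixed in the world has none). Each returns a list of dicts, best first, with "score" (0 to 1); they miss things now and then, are a little off and sometimes report something else, mostly with a low value. They report only what shows in the picture. A call takes as long as a camera call. They do not tell look-alikes from the thing itself.
- nets.find_in(picture, target): "at" ([column, row] in pixels, amid what is visible of it).
- nets.outline_of(picture, target): "region" (480x640 bool, what is visible of it) and "at" ([column, row] in pixels, amid what is visible of it).
The state is a dict: "t": time; "qpos": joint angles; "qvel": joint speeds; "effort": joint torques, N m; "tool_pos": TCP position; "ee_rot": TCP orientation; "ft_force": force on the tool from outside, world axes, zero at the start; "moment": the same for the moment, N m; "finger_gap": finger opening in m.
Only numpy, scipy, OpenCV 4.12 (cv2) and the standard library are available. Lean on these libraries where they do the work, as an engineer would, in place of code of your own. Each camera call takes 0.05 s, during which the arm holds its last target.

## Working session

There is one attempt and no reset: what is moved stays moved. The work goes in short steps, Python scripts to look and compute and a tool call to move; the robot and the scene stay as the last step left them, time stands still between calls to the robot, and variables do not carry over. Pictures are saved under pics/ and viewed, and the job is handed in when it is done.

Besides the shell and the picture viewer there is one more tool, called after "Call:" in YAML: its name, and indented under it one key for each argument. step_arm: Moves the arm, as the interface text tells. Its arguments: {"type":"object","properties":{"translation":{"type":"array","items":{"type":"array","items":{"type":"number"}}},"angular":{"type":"array","items":{"type":"array","items":{"type":"number"}}},"fingers":{"type":"array","items":{"type":"number"}},"grip_force":{"type":"number"}},"required":["translation","angular","fingers"]}

```bash
mkdir -p pics; ls
cat > h.py <<'E'
import numpy as np, cv2
from bench import arm, viewer, nets
from scipy.spatial.transform import Rotation as R
def save(p,n): cv2.imwrite('pics/'+n+'.png',cv2.cvtColor(p['color'],cv2.COLOR_RGB2BGR))
def cloud(p,mask=None):
    d=p['depth']; v,u=np.nonzero((d>0)&(mask if mask is not None else True))
    z=d[v,u]; P=np.c_[(u-p['cx'])/p['fx']*z,(v-p['cy'])/p['fy']*z,z]
    if 'extrinsics' in p:
        E=np.linalg.inv(p['extrinsics'])
    else:
        s=p['state']; E=np.eye(4); E[:3,:3]=R.from_euler('xyz',s['ee_rot']).as_matrix(); E[:3,3]=s['tool_pos']; E=E@p['hand_eye']
    return P@E[:3,:3].T+E[:3,3],u,v
E
python3 - <<'E'
from h import *
print(arm.sense())
for n in ['scene','side','wrist']:
    p=viewer.camera(n); save(p,n+'0')
    if 'extrinsics' in p: print(n,np.linalg.inv(p['extrinsics']).round(3).tolist(),p['fx'],p['cx'],p['cy'])
    else: print(p['hand_eye'])
    for t in ['tray','hopper','sill','capsule_1','tumbler','syrup','sugar','tray_grip']:
        print(n,t,[(np.round(d['at']).tolist(),round(d['score'],2)) for d in nets.find_in(p,t)][:6])
E
```

```text
pics
{'t': 0.0, 'qpos': array([ 1.22300336e+00,  2.60685438e-01, -1.39404588e-01,  1.17269003e+00,
       -7.39682777e-06,  1.57081281e+00]), 'qvel': array([-6.28689440e-04, -1.33318194e-04, -2.31043430e-03,  1.09285921e-03,
       -6.42081637e-05,  1.45463425e-03]), 'effort': array([ 9.86711857e-04, -4.05673063e+01,  2.53924853e+01,  1.85401936e-02,
        1.06141551e-04,  1.44018821e-05]), 'tool_pos': array([0.17870521, 0.49293321, 0.2414507 ]), 'ee_rot': array([-3.13960892e+00,  7.42951804e-06,  2.79378322e+00]), 'ft_force': array([-0.74147353,  0.1005595 , -0.53780424]), 'moment': array([ 0.01806646,  0.00043692, -0.00370158]), 'finger_gap': 0.08555974946523297}
scene [[0.228, 0.721, -0.654, 1.195], [0.974, -0.164, 0.159, -0.227], [0.008, -0.673, -0.739, 0.832], [0.0, 0.0, 0.0, 1.0]] 433.71477887560405 321.52292436779885 232.2624094016384
scene tray [([274.0, 262.0], 0.8), ([397.0, 169.0], 0.74), ([178.0, 202.0], 0.72)]
scene hopper []
scene sill []
scene capsule_1 [([286.0, 210.0], 0.93), ([258.0, 238.0], 0.87), ([292.0, 252.0], 0.59), ([288.0, 240.0], 0.56)]
scene tumbler [([3
[... 587 characters left out ...]
92.0], 0.8), ([336.0, 303.0], 0.78), ([314.0, 317.0], 0.62)]
side tumbler [([396.0, 211.0], 0.92), ([282.0, 174.0], 0.63)]
side syrup []
side sugar [([204.0, 273.0], 0.93)]
side tray_grip [([252.0, 449.0], 0.85), ([144.0, 217.0], 0.77), ([328.0, 324.0], 0.66)]
[[-7.76994717e-04 -9.62685999e-01 -2.70619776e-01  6.87222443e-02]
 [ 9.99999625e-01 -8.51516796e-04  1.57966547e-04  4.03112537e-04]
 [-3.82509468e-04 -2.70619552e-01  9.62686300e-01 -1.32290202e-01]
 [ 0.00000000e+00  0.00000000e+00  0.00000000e+00  1.00000000e+00]]
wrist tray [([92.0, 355.0], 0.97)]
wrist hopper []
wrist sill []
wrist capsule_1 []
wrist tumbler []
wrist syrup []
wrist sugar []
wrist tray_grip [([94.0, 354.0], 0.97)]
```

View pics/scene0.png

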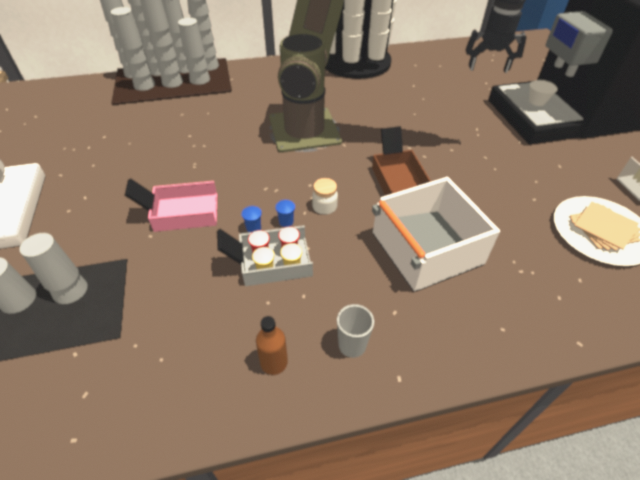

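View pics/side0.png

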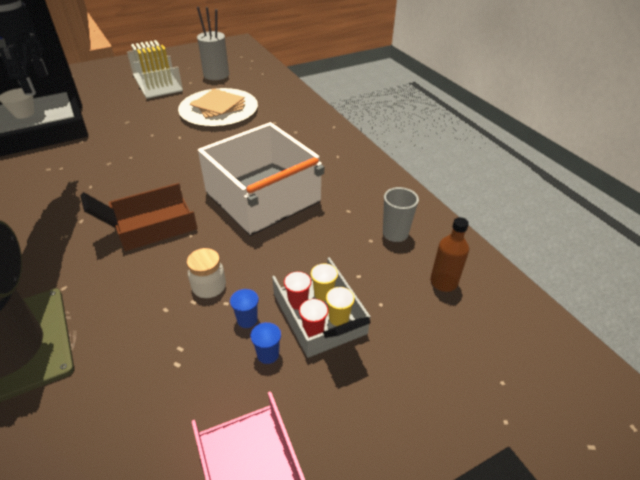

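The steel tray with red and yellow capsules is at scene (274,256) and side (322,312). Its handle points to scene-left and its nose to the right. The hopper is at scene (432,232), with the sill on its tray-facing side at (402,232). Next I'll measure both.

```bash
cat > m.py <<'E'
from h import *
Ps=[];Cs=[]
for n in ['scene','side']:
    p=viewer.camera(n); P,u,v=cloud(p); Ps.append(P); Cs.append(p['color'][v,u])
P=np.vstack(Ps);C=np.vstack(Cs)
np.savez('c0.npz',P=P,C=C,n=len(Ps[0]))
# top-down color+height 2mm
x0,x1,y0,y1=0.0,0.8,-0.5,0.5
sc=700
img=np.zeros((int((x1-x0)*sc),int((y1-y0)*sc),3),np.uint8)
m=(P[:,0]>x0)&(P[:,0]<x1-.002)&(P[:,1]>y0)&(P[:,1]<y1-.002)&(P[:,2]>-0.02)&(P[:,2]<0.3)
Q=P[m];K=C[m];o=np.argsort(Q[:,2]);Q=Q[o];K=K[o]
img[((Q[:,0]-x0)*sc).astype(int),((Q[:,1]-y0)*sc).astype(int)]=K[:,::-1]
for g in np.arange(-.4,.5,.1): cv2.line(img,(int((g-y0)*sc),0),(int((g-y0)*sc),5),(0,255,255),1)
for g in np.arange(0,.8,.1): cv2.line(img,(0,int((g-x0)*sc)),(5,int((g-x0)*sc)),(0,255,255),1)
cv2.imwrite('pics/top0.png',img)
E
python3 m.py
```

```text
(no output)
```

View pics/top0.png

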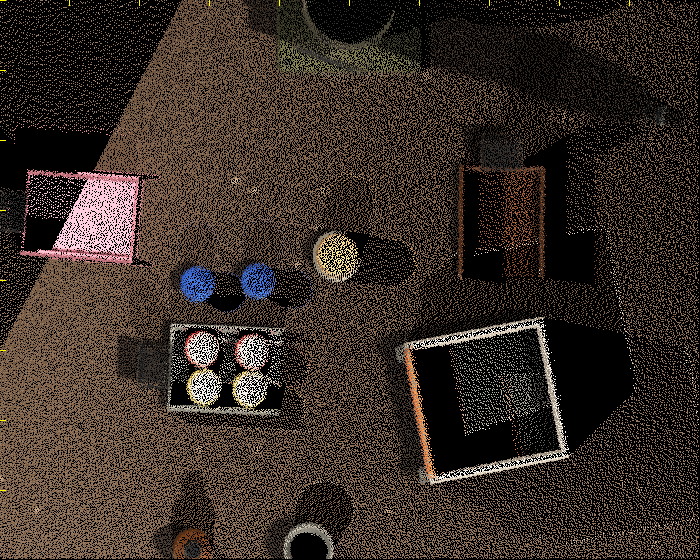

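```bash
cat > f.py <<'E'
import numpy as np
from scipy.optimize import least_squares
from scipy.spatial import cKDTree
D=np.load('c0.npz');P=D['P'];C=D['C'].astype(int);n=D['n']
src=np.r_[np.zeros(n),np.ones(len(P)-n)]
def box(x0,x1,y0,y1,z0,z1):
    return (P[:,0]>x0)&(P[:,0]<x1)&(P[:,1]>y0)&(P[:,1]<y1)&(P[:,2]>z0)&(P[:,2]<z1)
tab=box(.3,.45,-.1,0,-.05,.05); 
for s in (0,1): print('table z',s,np.median(P[tab&(src==s)][:,2]))
# sill
for s in (0,1,2):
    ms=(src==s) if s<2 else True
    o=box(.4,.8,0,.2,.1,.15)&(C[:,0]>180)&(C[:,2]<90)&(C[:,1]<150)&ms
    S=P[o]; c=S.mean(0); _,_,V=np.linalg.svd(S-c,full_matrices=False); t=(S-c)@V[0]
    print('sill',s,len(S),c.round(4),V[0].round(3),t.min().round(4),t.max().round(4),'mid',(c+V[0]*(t.min()+t.max())/2).round(4),np.percentile(S[:,2],[50,90,98]).round(4))
# hopper rim: fit square with rim points z .118-.128
def rect_res(p,Q,segs):
    c,s=np.cos(p[2]),np.sin(p[2]); d=Q[:,:2]-p[:2]; l=np.c_[d@[c,s],d@[-s,c]]
    r=[]
    for (ax,ay,bx,by) in segs:
        a=np.array([ax,ay]);b=np.array([bx,by]);e=b-a;t=np.clip(((l-a)@e)/(e@e),0,1)
        r.append(np.linalg.norm(l-a-t[:,None]*e,axis=1))
    return np.min(r,0)
def fit(Q,segs,p0):
    f=least_squares(lambda p:rect_res(p,Q,segs),p0,loss='soft_l1',f_scale=.003)
    return f.x,np.median(np.abs(f.fun))
segsH=[(-.1,.096,.096,.096),(-.1,-.096,.096,-.096),(.096,-.096,.096,.096)]
for s in (0,1,2):
    ms=(src==s) if s<2 else True
    o=box(.42,.72,.05,.33,.119,.128)&(C.min(1)>90)&((C.max(1)-C.min(1))<60)&ms
    x,m=fit(P[o],segsH,[.573,.196,1.745]); print('hop',s,o.sum(),x.round(4),np.degrees(x[2]).round(2),m.round(4),np.median(P[o][:,2]))
segsT=[(-.078,.058,.08,.058),(-.078,-.058,.08,-.058),(-.078,-.058,-.078,.058)]
for s in (0,1,2):
    ms=(src==s) if s<2 else True
    o=box(.44,.62,-.28,-.07,.047,.053)&((C.max(1)-C.min(1))<40)&ms
    x,m=fit(P[o],segsT,[.526,-.174,1.57]); print('tray',s,o.sum(),x.round(4),np.degrees(x[2]).round(2),m.round(4))
    h=box(.44,.62,-.36,-.24,.06,.12)&(C.max(1)<70)&ms; 
    H=P[h]; print(' handle',h.sum(),H.mean(0).round(4),H.min(0).round(3),H.max(0).round(3))
# bystanders centroids
E
python3 f.py
```

```text
table z 0 0.0007037887970156587
table z 1 -8.767683641658364e-05
sill 0 158 [0.6006 0.0971 0.1249] [0.982 0.188 0.   ] -0.0917 0.0827 mid [0.5962 0.0962 0.1249] [0.1249 0.1272 0.1282]
sill 1 254 [0.5886 0.0987 0.1253] [-0.98  -0.199  0.004] -0.0978 0.0907 mid [0.5921 0.0994 0.1253] [0.1254 0.1274 0.1285]
sill 2 412 [0.5932 0.098  0.1251] [ 0.982  0.191 -0.003] -0.0952 0.0934 mid [0.5923 0.0979 0.1251] [0.1253 0.1274 0.1284]
hop 0 891 [0.5744 0.1946 1.7601] 100.85 0.0025 0.12345647058488896
hop 1 712 [0.5696 0.1947 1.7606] 100.88 0.0024 0.12262523741374443
hop 2 1603 [0.5723 0.1946 1.7588] 100.77 0.0028 0.12303108921448613
tray 0 273 [ 0.5296 -0.178   1.5247] 87.36 0.0014
 handle 467 [ 0.5315 -0.2799  0.0879] [ 0.499 -0.302  0.06 ] [ 0.557 -0.257  0.113]
tray 1 356 [ 0.5258 -0.1782  1.5273] 87.51 0.0013
 handle 388 [ 0.5145 -0.2921  0.1004] [ 0.49  -0.304  0.061] [ 0.55  -0.259  0.112]
tray 2 629 [ 0.5272 -0.1781  1.5228] 87.25 0.0018
 handle 855 [ 0.5237 -0.2855  0.0936] [ 0.49  -0.304  0.06 ] [ 0.557 -0.257  0.113]
```

Call:
step_arm:
  translation:
    - [0,0,-0.01]
    - [0,0,-0.03]
    - [0,0,-0.06]
    - [0,0,-0.06]
  angular:
    - [0,0,5]
    - [0,0,10]
    - [0,0,15]
    - [0,0,15]
  fingers: [60,60,60,60]

```text
t: 1.85
tool_pos: [0.1796, 0.4955, 0.3062]
ee_rot: [3.135, -0.002, 2.531]
ft_force: [0.8, 0.0, 0.1]
finger_gap: 0.051
```

Run:
```python
from h import *
s=arm.sense(); [print(k,np.round(s[k],4)) for k in s]
```

```text
t 1.85
qpos [1.2230e+00 2.3990e-01 3.0000e-04 1.3241e+00 0.0000e+00 1.8335e+00]
qvel [-0.0011  0.019  -0.0746 -0.0572  0.0001 -0.0524]
effort [-2.20000e-03 -3.92310e+01  2.56085e+01  6.28100e-01  2.00000e-04
  3.17400e-01]
tool_pos [0.1796 0.4955 0.3062]
ee_rot [ 3.1348e+00 -1.8000e-03  2.5311e+00]
ft_force [0.7641 0.0061 0.0863]
moment [ 0.0358 -0.0408 -0.0278]
finger_gap 0.051
```

```bash
cat >> h.py <<'E'
import json,os
from scipy.spatial.transform import Slerp
TH=np.radians(35)
def T(p,Rm): M=np.eye(4); M[:3,:3]=Rm; M[:3,3]=p; return M
def meas():
    s=arm.sense(); return T(s['tool_pos'],R.from_euler('xyz',s['ee_rot']).as_matrix())
def tray_pose(x,y,z,yaw,tip): return T([x,y,z],R.from_euler('zy',[0,0]).as_matrix()@R.from_euler('z',yaw).as_matrix()@R.from_euler('y',tip).as_matrix())
zt=np.array([np.sin(TH),0,-np.cos(TH)]); yt=np.array([np.cos(TH),0,np.sin(TH)])
G=T(np.array([-.1067,0,.087])+.008*zt, np.c_[np.cross(yt,zt),yt,zt])  # TCP in tray
def rows(C,targets):
    "relative rows from commanded pose C to world poses"
    for X in targets:
        D=np.linalg.inv(C)@X
        print((D[:3,3]).round(4).tolist(), R.from_matrix(D[:3,:3]).as_rotvec(degrees=True).round(2).tolist())
def interp(A,B,n):
    s=Slerp([0,1],R.from_matrix([A[:3,:3],B[:3,:3]])); f=np.linspace(0,1,n+1)[1:]
    return [T(A[:3,3]*(1-t)+B[:3,3]*t,s(t).as_matrix()) for t in f]
TRAY0=tray_pose(.5275,-.178,0,np.radians(87.3),0)
# commanded pose tracking
def apply(C,tr,an): return C@T(tr,R.from_rotvec(an,degrees=True).as_matrix())
E
python3 - <<'E'
from h import *
g=TRAY0@G; print(g.round(3))
pre=g@T([0,0,-.1],np.eye(3)); w=pre.copy(); w[2,3]+=.1
A=meas(); print(A.round(3),w.round(3))
tg=interp(A,w,24)
# error-relative check: per-row
print(np.linalg.norm(w[:3,3]-A[:3,3]), np.degrees((R.from_matrix(A[:3,:3]).inv()*R.from_matrix(w[:3,:3])).magnitude()))
rows(A,[tg[4],tg[9],w])
E
```

```text
[[-0.999  0.039  0.027  0.523]
 [ 0.047  0.818  0.573 -0.28 ]
 [ 0.     0.574 -0.819  0.08 ]
 [ 0.     0.     0.     1.   ]]
[[-0.819  0.573  0.002  0.18 ]
 [ 0.573  0.819  0.007  0.495]
 [ 0.002  0.007 -1.     0.306]
 [ 0.     0.     0.     1.   ]] [[-0.999  0.039  0.027  0.52 ]
 [ 0.047  0.818  0.573 -0.337]
 [ 0.     0.574 -0.819  0.262]
 [ 0.     0.     0.     1.   ]]
0.9006998842962725 46.96624251852433
[-0.1576, -0.1016, 0.0081] [-7.01, 2.05, -6.51]
[-0.3152, -0.2031, 0.0163] [-14.02, 4.11, -13.02]
[-0.7564, -0.4875, 0.0391] [-33.65, 9.86, -31.25]
```

```bash
cat >> h.py <<'E'
def show(path,rounded=True):
    "print successive calls of 5 rows; each relative to previous call's final pose"
    C=path[0]
    for i in range(1,len(path),5):
        blk=path[i:i+5]; tr=[];an=[]
        for X in blk:
            D=np.linalg.inv(C)@X; tr.append(D[:3,3].round(4).tolist()); an.append(R.from_matrix(D[:3,:3]).as_rotvec(degrees=True).round(1).tolist())
        print('T',tr,'\nA',an)
        C=apply(C,tr[-1],an[-1])
    np.save('cmd.npy',C)
def path(wps,ns):
    out=[wps[0]]
    for a,b,n in zip(wps[:-1],wps[1:],ns): out+=interp(a,b,n)
    return out
E
python3 - <<'E'
from h import *
g=TRAY0@G
pre=g@T([0,0,-.1],np.eye(3)); w=pre.copy(); w[2,3]+=.1
A=meas(); show(path([A,w],[20]))
E
```

```text
T [[-0.0378, -0.0244, 0.002], [-0.0756, -0.0487, 0.0039], [-0.1135, -0.0731, 0.0059], [-0.1513, -0.0975, 0.0078], [-0.1891, -0.1219, 0.0098]] 
A [[-1.7, 0.5, -1.6], [-3.4, 1.0, -3.1], [-5.0, 1.5, -4.7], [-6.7, 2.0, -6.2], [-8.4, 2.5, -7.8]]
T [[-0.0341, -0.0291, -0.0036], [-0.0683, -0.0583, -0.0071], [-0.1024, -0.0875, -0.0107], [-0.1365, -0.1166, -0.0143], [-0.1706, -0.1458, -0.0178]] 
A [[-1.7, 0.5, -1.6], [-3.4, 1.0, -3.1], [-5.1, 1.4, -4.7], [-6.7, 1.9, -6.3], [-8.4, 2.4, -7.8]]
T [[-0.0297, -0.0326, -0.0095], [-0.0593, -0.0651, -0.0189], [-0.0889, -0.0977, -0.0283], [-0.1186, -0.1303, -0.0378], [-0.1482, -0.1628, -0.0472]] 
A [[-1.7, 0.5, -1.6], [-3.4, 1.0, -3.2], [-5.1, 1.5, -4.7], [-6.8, 2.0, -6.3], [-8.4, 2.5, -7.8]]
T [[-0.0245, -0.0345, -0.0156], [-0.049, -0.0689, -0.0311], [-0.0735, -0.1033, -0.0467], [-0.0981, -0.1378, -0.0623], [-0.1226, -0.1722, -0.0778]] 
A [[-1.7, 0.5, -1.6], [-3.4, 1.0, -3.2], [-5.1, 1.5, -4.7], [-6.8, 2.0, -6.3], [-8.4, 2.5, -7.9]]
```

Call:
step_arm:
  translation:
    - [-0.038,-0.024,0.002]
    - [-0.076,-0.049,0.004]
    - [-0.1135,-0.073,0.006]
    - [-0.151,-0.0975,0.008]
    - [-0.189,-0.122,0.01]
  angular:
    - [-1.7,0.5,-1.6]
    - [-3.4,1.0,-3.1]
    - [-5.0,1.5,-4.7]
    - [-6.7,2.0,-6.2]
    - [-8.4,2.5,-7.8]
  fingers: [50,50,50,50,50]

```text
t: 2.35
tool_pos: [0.264, 0.2837, 0.2918]
ee_rot: [2.991, -0.033, 2.674]
ft_force: [1.1, -0.9, 0.8]
finger_gap: 0.0429
```

Call:
step_arm:
  translation:
    - [-0.0341,-0.0291,-0.0036]
    - [-0.0683,-0.0583,-0.0071]
    - [-0.1024,-0.0875,-0.0107]
    - [-0.1365,-0.1166,-0.0143]
    - [-0.1706,-0.1458,-0.0178]
  angular:
    - [-1.7,0.5,-1.6]
    - [-3.4,1.0,-3.1]
    - [-5.1,1.4,-4.7]
    - [-6.7,1.9,-6.3]
    - [-8.4,2.4,-7.8]
  fingers: [50,50,50,50,50]

```text
t: 2.85
tool_pos: [0.3493, 0.0754, 0.2826]
ee_rot: [2.838, -0.042, 2.815]
ft_force: [0.5, 0.3, -0.1]
finger_gap: 0.043
```

Call:
step_arm:
  translation:
    - [-0.0297,-0.0326,-0.0095]
    - [-0.0593,-0.0651,-0.0189]
    - [-0.0889,-0.0977,-0.0283]
    - [-0.1186,-0.1303,-0.0378]
    - [-0.1482,-0.1628,-0.0472]
  angular:
    - [-1.7,0.5,-1.6]
    - [-3.4,1.0,-3.2]
    - [-5.1,1.5,-4.7]
    - [-6.8,2.0,-6.3]
    - [-8.4,2.5,-7.8]
  fingers: [50,50,50,50,50]

```text
t: 3.35
tool_pos: [0.4348, -0.1331, 0.2722]
ee_rot: [2.686, -0.033, 2.956]
ft_force: [1.0, 0.5, 0.9]
finger_gap: 0.0428
```

Call:
step_arm:
  translation:
    - [-0.0245,-0.0345,-0.0156]
    - [-0.049,-0.0689,-0.0311]
    - [-0.0735,-0.1033,-0.0467]
    - [-0.0981,-0.1378,-0.0623]
    - [-0.1226,-0.1722,-0.0778]
  angular:
    - [-1.7,0.5,-1.6]
    - [-3.4,1.0,-3.2]
    - [-5.1,1.5,-4.7]
    - [-6.8,2.0,-6.3]
    - [-8.4,2.5,-7.9]
  fingers: [50,50,50,50,50]

```text
t: 3.85
tool_pos: [0.5202, -0.341, 0.2622]
ee_rot: [2.537, -0.001, 3.098]
ft_force: [1.4, -0.7, 0.8]
finger_gap: 0.0429
```

Run:
```python
from h import *
s=arm.sense(); print(s['t'],s['qpos'].round(3),s['tool_pos'].round(4),s['ee_rot'].round(4).tolist())
print(np.load('cmd.npy')[:3,3].round(4))
p=viewer.camera('wrist'); p['state']=s; save(p,'wrist1')
print([(d['at'],d['score']) for d in nets.find_in(p,'tray_grip')])
p=viewer.camera('scene'); save(p,'scene1')
```

```text
3.85 [-0.789  0.755  0.586  1.841  0.43  -0.842] [ 0.5202 -0.341   0.2622] [2.5371, -0.0011, 3.0977]
[ 0.52   -0.3373  0.2623]
[([117.6, 11.8], 0.75), ([525.6, 36.5], 0.59)]
```

View pics/wrist1.png

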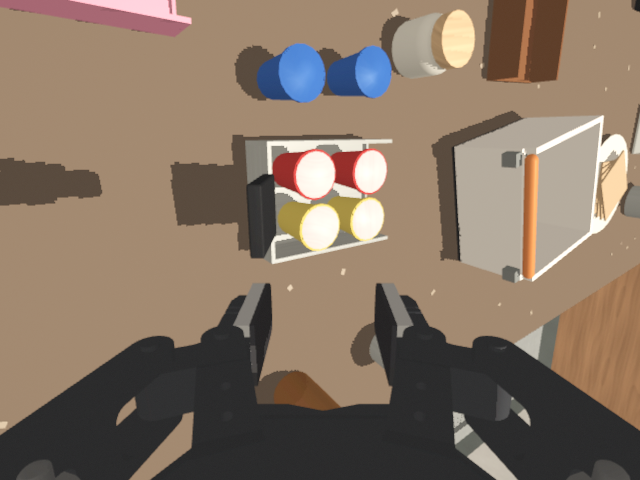

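View pics/scene1.png

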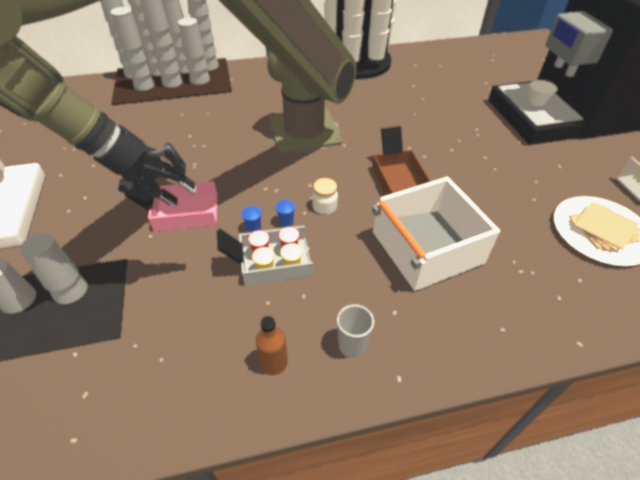

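The wrist view shows the handle at (262,215), with red and yellow capsules in the steel tray and the pads above it. I'll refine the tray pose from the wrist depth.

Run:
```python
from h import *
import f as F
s=arm.sense(); p=viewer.camera('wrist'); p['state']=s
print(s['tool_pos'].round(4),s['ee_rot'].round(4),s['qpos'].round(3))
P,u,v=cloud(p); C=p['color'][v,u].astype(int)
b=lambda x0,x1,y0,y1,z0,z1:(P[:,0]>x0)&(P[:,0]<x1)&(P[:,1]>y0)&(P[:,1]<y1)&(P[:,2]>z0)&(P[:,2]<z1)
print('table',np.median(P[b(.3,.45,-.15,0,-.05,.05)][:,2]))
o=b(.44,.62,-.28,-.07,.046,.052)&((C.max(1)-C.min(1))<40)
x,m=F.fit(P[o],F.segsT,[.5275,-.178,1.52]);print('tray',o.sum(),x.round(4),np.degrees(x[2]),m)
h=b(.44,.62,-.36,-.22,.06,.13)&(C.max(1)<70); H=P[h]; print(h.sum(),H.mean(0).round(4),H.min(0).round(4),H.max(0).round(4))
# plane distance: to handle in tray frame
Tr=np.linalg.inv(TRAY0); L=H@Tr[:3,:3].T+Tr[:3,3]
nrm=yt; d=(L-np.array([-.1067,0,.087]))@nrm; print('normal off',np.percentile(d,[5,25,50,75,95]).round(4),'y range',np.percentile(L[:,1],[1,99]).round(4))
c=p['color'];
```

```text
table z 0 0.0007037887970156587
table z 1 -8.767683641658364e-05
sill 0 158 [0.6006 0.0971 0.1249] [0.982 0.188 0.   ] -0.0917 0.0827 mid [0.5962 0.0962 0.1249] [0.1249 0.1272 0.1282]
sill 1 254 [0.5886 0.0987 0.1253] [-0.98  -0.199  0.004] -0.0978 0.0907 mid [0.5921 0.0994 0.1253] [0.1254 0.1274 0.1285]
sill 2 412 [0.5932 0.098  0.1251] [ 0.982  0.191 -0.003] -0.0952 0.0934 mid [0.5923 0.0979 0.1251] [0.1253 0.1274 0.1284]
hop 0 891 [0.5744 0.1946 1.7601] 100.85 0.0025 0.12345647058488896
hop 1 712 [0.5696 0.1947 1.7606] 100.88 0.0024 0.12262523741374443
hop 2 1603 [0.5723 0.1946 1.7588] 100.77 0.0028 0.12303108921448613
tray 0 273 [ 0.5296 -0.178   1.5247] 87.36 0.0014
 handle 467 [ 0.5315 -0.2799  0.0879] [ 0.499 -0.302  0.06 ] [ 0.557 -0.257  0.113]
tray 1 356 [ 0.5258 -0.1782  1.5273] 87.51 0.0013
 handle 388 [ 0.5145 -0.2921  0.1004] [ 0.49  -0.304  0.061] [ 0.55  -0.259  0.112]
tray 2 629 [ 0.5272 -0.1781  1.5228] 87.25 0.0018
 handle 855 [ 0.5237 -0.2855  0.0936] [ 0.49  -0.304  0.06 ] [ 0.557 -0.257  0.113]
[ 0.5209 -0.3428  0.2563] [ 2.5346 -0.0066  3.0946] [-0.79   0.763  0.586  1.837  0.429 -0.839]
table 0.0010137215977230052
tray 1319 [ 0.5269 -0.1782  1.5272] 87.50452553529156 0.0011721055940476302
1899 [ 0.5188 -0.2896  0.1002] [ 0.4917 -0.3042  0.06  ] [ 0.5501 -0.2568  0.1131]
normal off [-0.0035  0.0001  0.0046  0.0068  0.007 ] y range [-0.0271  0.0301]
```

```bash
cat >> h.py <<'E'
TRAY0=tray_pose(.527,-.1782,0,np.radians(87.4),0)
E
python3 - <<'E'
from h import *
g=TRAY0@G
pre=g@T([0,0,-.08],np.eye(3)); A=meas(); show(path([A,pre],[5]))
E
```

```text
T [[-0.0, -0.0105, 0.0203], [-0.0, -0.021, 0.0405], [-0.0, -0.0315, 0.0608], [-0.0001, -0.0421, 0.0811], [-0.0001, -0.0526, 0.1013]] 
A [[-0.1, -0.0, -0.0], [-0.1, -0.1, -0.1], [-0.2, -0.1, -0.1], [-0.2, -0.2, -0.2], [-0.3, -0.2, -0.2]]
```

Call:
step_arm:
  translation:
    - [0,-0.0105,0.02]
    - [0,-0.021,0.04]
    - [0,-0.0315,0.06]
    - [0,-0.042,0.08]
    - [0,-0.0526,0.101]
  angular:
    - [0,0,0]
    - [-0.1,-0.1,-0.1]
    - [-0.2,-0.1,-0.1]
    - [-0.2,-0.2,-0.2]
    - [-0.3,-0.2,-0.2]
  fingers: [50,50,50,50,50]

```text
t: 4.55
tool_pos: [0.5197, -0.3232, 0.1519]
ee_rot: [2.535, 0.005, 3.099]
ft_force: [-0.4, -0.1, -0.0]
finger_gap: 0.0426
```

Call:
step_arm:
  translation:
    - [0,0,0]
    - [0,0,0]
  angular:
    - [0,0,0]
    - [0,0,0]
  fingers: [50,50]

```text
t: 4.75
tool_pos: [0.5198, -0.3238, 0.1521]
ee_rot: [2.533, 0.003, 3.098]
ft_force: [-0.4, -0.2, -0.4]
finger_gap: 0.0425
```

Run:
```python
from h import *
g=TRAY0@G
pre=g@T([0,0,-.08],np.eye(3)); A=meas(); s=arm.sense(); print(s['t'],s['qpos'].round(3),s['ft_force'],(A[:3,3]-pre[:3,3]).round(4)); show(path([A,g],[5]))
```

```text
4.75 [-0.775  0.763  0.316  1.557  0.441 -0.831] [-0.42872468 -0.24361999 -0.37736401] [-0.0005  0.0023  0.0061]
T [[-0.0001, -0.001, 0.0168], [-0.0002, -0.0021, 0.0335], [-0.0003, -0.0031, 0.0503], [-0.0004, -0.0041, 0.067], [-0.0004, -0.0052, 0.0838]] 
A [[-0.0, 0.0, 0.0], [-0.1, 0.0, 0.1], [-0.1, 0.0, 0.1], [-0.1, 0.1, 0.2], [-0.1, 0.1, 0.2]]
```

Run:
```python
from h import *
for i in range(4):
    s=arm.sense(); print(s['t'],s['tool_pos'].round(4),s['qvel'].round(3)); viewer.camera('wrist')
```

```text
4.75 [ 0.5198 -0.3238  0.1521] [-0.006 -0.003  0.045  0.008  0.002  0.002]
4.8 [ 0.5203 -0.3245  0.1525] [-0.006  0.005  0.029 -0.001 -0.002  0.   ]
4.85 [ 0.5206 -0.325   0.1525] [-0.004  0.009  0.016 -0.005 -0.002 -0.001]
4.9 [ 0.5207 -0.3254  0.1522] [-0.004  0.009  0.006 -0.005 -0.001 -0.   ]
```

Run:
```python
from h import *
A=meas(); show(path([A,TRAY0@G],[5]))
```

```text
T [[0.0001, -0.0007, 0.0169], [0.0003, -0.0014, 0.0338], [0.0004, -0.0021, 0.0507], [0.0006, -0.0027, 0.0676], [0.0007, -0.0034, 0.0846]] 
A [[-0.0, 0.0, 0.0], [-0.1, 0.1, 0.1], [-0.1, 0.1, 0.1], [-0.2, 0.2, 0.2], [-0.2, 0.2, 0.2]]
```

Call:
step_arm:
  translation:
    - [0,-0.002,0.017]
    - [0.0,-0.0034,0.034]
    - [0,-0.0034,0.051]
    - [0.0,-0.0034,0.068]
    - [0.0005,-0.0034,0.0845]
  angular:
    - [0,0,0]
    - [0,0,0]
    - [0,0,0]
    - [0,0,0]
    - [0,0,0]
  fingers: [50,50,50,50,50]

```text
t: 5.45
tool_pos: [0.5225, -0.2799, 0.0791]
ee_rot: [2.534, 0.004, 3.097]
ft_force: [-0.1, -0.6, -0.3]
finger_gap: 0.0428
```

Run:
```python
from h import *
p=viewer.camera('side'); save(p,'side2')
p=viewer.camera('wrist'); save(p,'wrist2')
A=meas(); D=np.linalg.inv(A)@TRAY0@G; print(D[:3,3].round(4),R.from_matrix(D[:3,:3]).as_rotvec(degrees=True).round(2)); s=arm.sense();print(s['ft_force'],s['qpos'].round(3))
```

```text
[-0.0012 -0.0001 -0.003 ] [-0.04 -0.04  0.12]
[-0.7694094  -0.84088204 -0.37721749] [-0.726  0.762  0.11   1.333  0.461 -0.781]
```

View pics/side2.png

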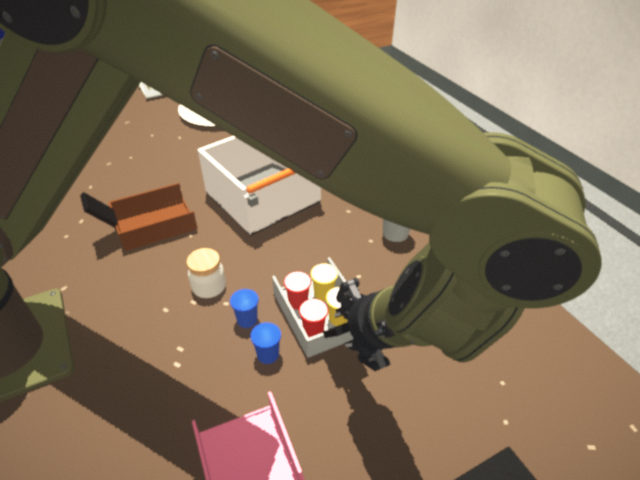

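View pics/wrist2.png

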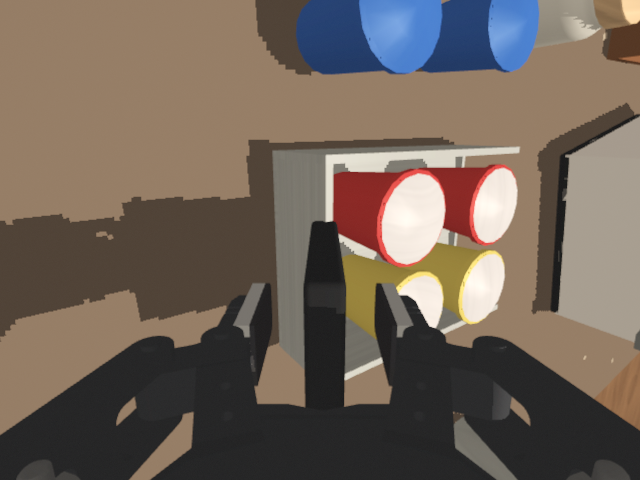

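The handle plate is centred between the pads at wrist (325,320). The capsules are clear of the fingers, so I'll close.

Call:
step_arm:
  translation:
    - [0,0,0]
    - [0,0,0]
    - [0,0,0]
    - [0,0,0]
    - [0,0,0]
  angular:
    - [0,0,0]
    - [0,0,0]
    - [0,0,0]
    - [0,0,0]
    - [0,0,0]
  fingers: [35,20,10,0,0]
  grip_force: 80

```text
t: 6.05
tool_pos: [0.5227, -0.2801, 0.0803]
ee_rot: [2.533, 0.005, 3.096]
ft_force: [0.7, 0.6, 5.5]
finger_gap: 0.0111
```

Call:
step_arm:
  translation:
    - [0,0,0]
    - [0,0,0]
    - [0,0,0]
  angular:
    - [0,0,0]
    - [0,0,0]
    - [0,0,0]
  fingers: [0,0,0]

```text
t: 6.35
tool_pos: [0.5227, -0.2801, 0.0803]
ee_rot: [2.533, 0.005, 3.096]
ft_force: [-0.1, 0.8, 6.0]
finger_gap: 0.0112
```

Run:
```python
from h import *
p=viewer.camera('wrist'); save(p,'wrist3')
A=meas(); D=np.linalg.inv(A)@TRAY0@G; print(D[:3,3].round(4),R.from_matrix(D[:3,:3]).as_rotvec(degrees=True).round(2)); s=arm.sense();print(s['t'],s['ft_force'],s['moment'],s['finger_gap'],s['tool_pos'])
np.save('C1.npy',A)
up=A.copy(); up[2,3]+=.02
show(path([A,up],[5]))
```

```text
[ 0.0003  0.     -0.0002] [-0.13  0.22  0.16]
6.4 [0.61787751 0.10918927 5.96497377] [ 0.20709475  0.01793914 -0.02569308] 0.01117235568467245 [ 0.5226631  -0.28011138  0.08027001]
T [[-0.0, 0.0023, -0.0033], [-0.0, 0.0046, -0.0066], [-0.0001, 0.0069, -0.0098], [-0.0001, 0.0091, -0.0131], [-0.0001, 0.0114, -0.0164]] 
A [[0.0, -0.0, -0.0], [0.0, -0.0, -0.0], [0.0, -0.0, -0.0], [0.0, -0.0, -0.0], [0.0, -0.0, -0.0]]
```

View pics/wrist3.png

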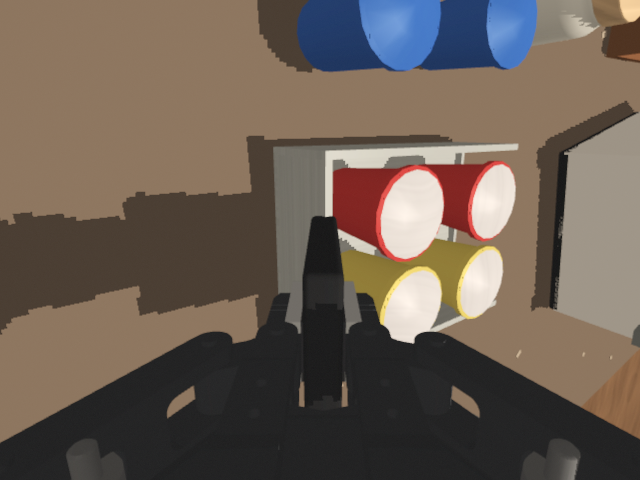

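Call:
step_arm:
  translation:
    - [0,0.001,-0.0015]
    - [0,0.004,-0.0058]
    - [0,0.0115,-0.0164]
    - [0,0.021,-0.03]
    - [0,0.0285,-0.041]
  angular:
    - [0,0,0]
    - [0,0,0]
    - [0,0,0]
    - [0,0,0]
    - [0,0,0]
  fingers: [0,0,0,0,0]

```text
t: 6.9
tool_pos: [0.5219, -0.2801, 0.13]
ee_rot: [2.534, 0.003, 3.097]
ft_force: [-0.5, -0.7, -3.1]
finger_gap: 0.0114
```

Call:
step_arm:
  translation:
    - [0,0,0]
    - [0,0,0]
  angular:
    - [0,0,0]
    - [0,0,0]
  fingers: [0,0]

```text
t: 7.1
tool_pos: [0.522, -0.2802, 0.1289]
ee_rot: [2.534, 0.003, 3.098]
ft_force: [0.1, -0.7, -3.4]
finger_gap: 0.0112
```

Run:
```python
from h import *
A=np.load('C1.npy'); M=meas(); print((M[:3,3]-A[:3,3]).round(4)); s=arm.sense();print(s['t'],s['ft_force'],s['moment'],s['finger_gap'],s['qpos'].round(3))
p=viewer.camera('wrist'); save(p,'wrist4')
p=viewer.camera('scene'); save(p,'scene4')
```

```text
[-0.0007 -0.      0.0486]
7.1 [ 0.05888246 -0.70798325 -3.44531648] [-1.06697325 -0.00144423 -0.04668469] 0.01117704959630322 [-0.727  0.722  0.171  1.431  0.461 -0.782]
```

View pics/wrist4.png

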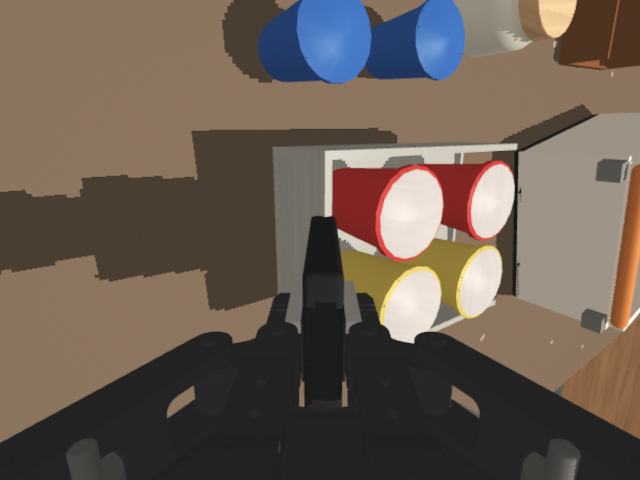

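View pics/scene4.png

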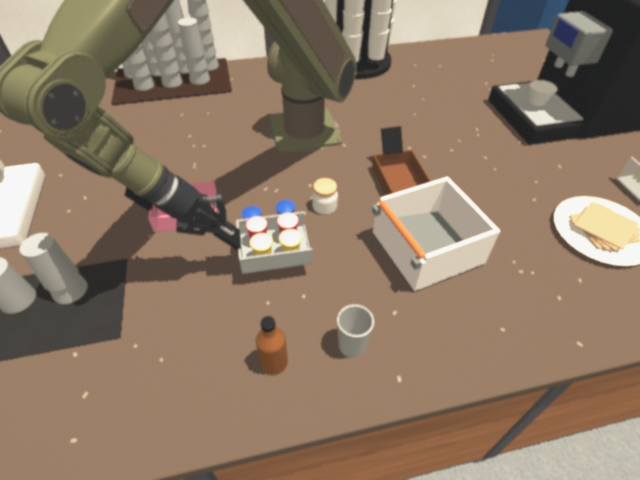

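```bash
cat > kin.py <<'E'
import numpy as np
from scipy.spatial.transform import Rotation as R
from scipy.optimize import least_squares
Q=np.array([[1.22300336,.260685,-.139405,1.17269,0,1.570813],[1.2230,.2399,.0003,1.3241,0,1.8335],[-.789,.755,.586,1.841,.43,-.842],[-.775,.763,.316,1.557,.441,-.831],[-.727,.722,.171,1.431,.461,-.782],[-.79,.763,.586,1.837,.429,-.839]])
X=np.array([[.178705,.492933,.241451],[.1796,.4955,.3062],[.5202,-.341,.2622],[.5198,-.3238,.1521],[.522,-.2802,.1289],[.5209,-.3428,.2563]])
E=np.array([[-3.13961,0,2.793783],[3.1348,-.0018,2.5311],[2.5371,-.0011,3.0977],[2.533,.003,3.098],[2.534,.003,3.098],[2.5346,-.0066,3.0946]])
rz=lambda a:R.from_euler('z',a).as_matrix(); ry=lambda a:R.from_euler('y',a).as_matrix(); rx=lambda a:R.from_euler('x',a).as_matrix()
S=1
def rot(q): return rz(q[0])@ry(q[1]-q[2]+q[3])@rz(S*q[4])@rx(q[5])
M=(rot(Q[0]).T@R.from_euler('xyz',E[0]).as_matrix())
M=np.round(M)
def fk(q,k):
    p=np.array([k[0],0,k[1]])+ry(q[1])@[k[2],0,k[3]]+ry(q[1]-q[2])@[k[4],0,k[5]]
    w=ry(q[1]-q[2]+q[3]); p=p+w@[k[6],0,0]+w@rz(S*q[4])@[k[7],0,0]
    return rz(q[0])@p, rot(q)@M
def fit():
    return least_squares(lambda k:np.r_[np.concatenate([fk(q,k)[0]-x for q,x in zip(Q,X)])/.001,(k-k0)*3],k0)
k0=np.array([.0,.15,0,.35,.35,0,.1,.2])
if __name__=='__main__':
    for S in (1,-1):
        print(S,M.tolist()); [print(np.degrees(R.from_matrix(rot(q)@M@R.from_euler('xyz',e).as_matrix().T).magnitude())) for q,e in zip(Q,E)]
        f=fit(); print(f.x.round(4), f.cost); print(np.array([fk(q,f.x)[0]-x for q,x in zip(Q,X)]).round(4))
E
python3 kin.py
```

```text
1 [[-0.0, -0.0, 1.0], [0.0, 1.0, 0.0], [-1.0, 0.0, -0.0]]
5.845557626803544e-05
0.004234917823369623
0.03691019922136015
0.035243015220423286
0.048869117157926294
0.028633721441606395
[1.000e-04 2.180e-01 9.000e-04 5.645e-01 3.857e-01 6.000e-02 1.172e-01
 3.095e-01] 0.4206348088217631
[[-0.     -0.      0.0001]
 [ 0.      0.     -0.    ]
 [ 0.0001  0.0001 -0.0001]
 [-0.0002 -0.0002  0.0002]
 [ 0.0001  0.0001 -0.0002]
 [ 0.     -0.      0.0001]]
-1 [[-0.0, -0.0, 1.0], [0.0, 1.0, 0.0], [-1.0, 0.0, -0.0]]
5.845557626803544e-05
0.004234917823369623
49.29060964854942
50.55320959020133
52.78809438302282
49.187181659777636
[ 0.1362  0.1842 -0.1058  0.5192  0.363   0.0603  0.692  -0.3094] 29.92906816441517
[[ 0.0002  0.0006  0.0032]
 [-0.0001 -0.0005 -0.0027]
 [-0.0001  0.0002 -0.0008]
 [ 0.0005 -0.001   0.0038]
 [-0.0009  0.0009 -0.0042]
 [ 0.0002 -0.0003  0.0007]]
```

```bash
cat > plan.py <<'E'
from h import *
import kin
K=kin.fit().x
LO=np.array([-2.78,-.83,-1.28,-1.9,-1.57,-3.14]);HI=np.array([2.78,1.72,1.37,2.12,1.48,3.14])
def ik(X,q0):
    def f(q):
        p,Rm=kin.fk(q,K); return np.r_[(p-X[:3,3])*10,R.from_matrix(X[:3,:3].T@Rm).as_rotvec()]
    r=least_squares(f,np.clip(q0,LO+.001,HI-.001),bounds=(LO,HI)); return r.x,np.abs(r.fun).max()
from scipy.optimize import least_squares
C1=np.load('C1.npy'); GT=np.linalg.inv(TRAY0)@C1   # TCP in tray, measured
HOP=T([.572,.1946,0],R.from_euler('z',100.8,degrees=True).as_matrix())
def at_sill(tip,clear,s=.025,tray_y=0,back=0):
    t=np.radians(tip); c=np.array([-.096-back,tray_y,.120])+(.008+clear)*np.array([np.sin(t),0,np.cos(t)])
    o=c-(.08-s)*np.array([np.cos(t),0,-np.sin(t)])
    return HOP@T(o,R.from_euler('y',t).as_matrix())
E
python3 - <<'E'
from plan import *
q=arm.sense()['qpos']; A=meas()
B=at_sill(0,.04)@GT
for i,X in enumerate(interp(A,B,10)):
    q,e=ik(X,q); print(i,q.round(2),round(e,5))
for t in range(0,81,8):
    X=at_sill(t,.003)@GT
    q,e=ik(X,q); print(t,q.round(2),round(e,5),X[:3,3].round(3))
E
```

```text
0 [-0.69  0.71  0.17  1.44  0.47 -0.77] 0.0
1 [-0.65  0.69  0.17  1.45  0.47 -0.75] 0.0
2 [-0.61  0.68  0.18  1.47  0.48 -0.73] 0.0
3 [-0.57  0.67  0.19  1.48  0.49 -0.72] 0.0
4 [-0.53  0.66  0.21  1.5   0.49 -0.7 ] 0.0
5 [-0.49  0.65  0.23  1.52  0.5  -0.68] 0.0
6 [-0.45  0.65  0.25  1.54  0.5  -0.67] 0.0
7 [-0.41  0.64  0.28  1.56  0.51 -0.65] 0.0
8 [-0.38  0.65  0.32  1.58  0.51 -0.63] 0.0
9 [-0.34  0.65  0.36  1.61  0.52 -0.62] 0.0
0 [-0.34  0.66  0.28  1.53  0.52 -0.62] 0.0 [ 0.62  -0.054  0.211]
8 [-0.27  0.57  0.24  1.46  0.42 -0.51] 0.0 [ 0.617 -0.04   0.232]
16 [-0.19  0.5   0.21  1.4   0.31 -0.4 ] 0.0 [ 0.614 -0.023  0.251]
24 [-0.1   0.44  0.18  1.36  0.18 -0.29] 0.0 [ 0.61  -0.004  0.267]
32 [ 0.    0.4   0.16  1.34  0.05 -0.19] 0.0 [0.606 0.017 0.281]
40 [ 0.11  0.38  0.15  1.34 -0.09 -0.08] 0.0 [0.602 0.04  0.291]
48 [ 0.22  0.38  0.16  1.35 -0.23  0.03] 0.0 [0.597 0.064 0.298]
56 [ 0.33  0.4   0.17  1.39 -0.37  0.15] 0.0 [0.593 0.088 0.301]
64 [ 0.44  0.44  0.19  1.45 -0.49  0.28] 0.0 [0.588 0.113 0.301]
72 [ 0.53  0.51  0.22  1.53 -0.61  0.42] 0.0 [0.583 0.138 0.298]
80 [ 0.61  0.59  0.26  1.63 -0.7   0.56] 0.0 [0.579 0.162 0.29 ]
```

```bash
cat >> plan.py <<'E'
def smooth(A,B,n):
    s=Slerp([0,1],R.from_matrix([A[:3,:3],B[:3,:3]])); f=np.linspace(0,1,n+1)[1:]; f=f**3*(10-15*f+6*f*f)
    return [A]+[T(A[:3,3]*(1-t)+B[:3,3]*t,s(t).as_matrix()) for t in f]
E
python3 - <<'E'
from plan import *
A=meas(); B=at_sill(0,.035)@GT
show(smooth(A,B,20))
E
```

```text
T [[-0.0001, 0.0003, 0.0], [-0.0008, 0.0022, 0.0003], [-0.0024, 0.0068, 0.001], [-0.0051, 0.0147, 0.0021], [-0.0091, 0.0263, 0.0038]] 
A [[-0.0, 0.0, -0.0], [-0.0, 0.1, -0.1], [-0.0, 0.2, -0.3], [-0.0, 0.4, -0.6], [-0.0, 0.8, -1.1]]
T [[-0.0056, 0.0151, 0.0022], [-0.0124, 0.0333, 0.0047], [-0.0201, 0.0541, 0.0077], [-0.0285, 0.0767, 0.0109], [-0.0372, 0.1002, 0.0142]] 
A [[-0.0, 0.4, -0.7], [-0.0, 1.0, -1.5], [-0.0, 1.6, -2.4], [-0.0, 2.2, -3.4], [-0.0, 2.9, -4.4]]
T [[-0.0107, 0.0228, 0.0029], [-0.0209, 0.0447, 0.0056], [-0.0303, 0.0648, 0.0081], [-0.0386, 0.0824, 0.0103], [-0.0454, 0.097, 0.0121]] 
A [[-0.0, 0.7, -1.0], [-0.0, 1.4, -2.0], [-0.0, 2.0, -2.9], [-0.0, 2.6, -3.7], [-0.0, 3.0, -4.4]]
T [[-0.0061, 0.0107, 0.0011], [-0.0103, 0.0181, 0.0019], [-0.0128, 0.0223, 0.0023], [-0.0138, 0.0241, 0.0025], [-0.0139, 0.0243, 0.0025]] 
A [[-0.0, 0.3, -0.5], [-0.0, 0.6, -0.8], [-0.0, 0.7, -1.0], [-0.0, 0.8, -1.1], [-0.0, 0.8, -1.1]]
```

Call:
step_arm:
  translation:
    - [-0.0001,0.0003,0.0]
    - [-0.0008,0.0022,0.0003]
    - [-0.0024,0.0068,0.001]
    - [-0.0051,0.0147,0.0021]
    - [-0.0091,0.0263,0.0038]
  angular:
    - [0,0,0]
    - [0,0.1,-0.1]
    - [0,0.2,-0.3]
    - [0,0.4,-0.6]
    - [0,0.8,-1.1]
  fingers: [0,0,0,0,0]

```text
t: 7.7
tool_pos: [0.532, -0.2559, 0.1407]
ee_rot: [2.533, 0.002, 3.121]
ft_force: [0.0, -0.4, -2.8]
finger_gap: 0.0112
```

Call:
step_arm:
  translation:
    - [-0.0056,0.0151,0.0022]
    - [-0.0124,0.0333,0.0047]
    - [-0.0201,0.0541,0.0077]
    - [-0.0285,0.0767,0.0109]
    - [-0.0372,0.1002,0.0142]
  angular:
    - [0,0.4,-0.7]
    - [0,1.0,-1.5]
    - [0,1.6,-2.4]
    - [0,2.2,-3.4]
    - [0,2.9,-4.4]
  fingers: [0,0,0,0,0]

```text
t: 8.2
tool_pos: [0.5715, -0.1647, 0.1875]
ee_rot: [2.533, 0.005, -3.068]
ft_force: [-0.1, 0.4, -3.4]
finger_gap: 0.0114
```

Call:
step_arm:
  translation:
    - [-0.0107,0.0228,0.0029]
    - [-0.0209,0.0447,0.0056]
    - [-0.0303,0.0648,0.0081]
    - [-0.0386,0.0824,0.0103]
    - [-0.0454,0.097,0.0121]
  angular:
    - [0,0.7,-1.0]
    - [0,1.4,-2.0]
    - [0,2.0,-2.9]
    - [0,2.6,-3.7]
    - [0,3.0,-4.4]
  fingers: [0,0,0,0,0]

```text
t: 8.7
tool_pos: [0.6103, -0.0751, 0.2331]
ee_rot: [2.534, 0.006, -2.974]
ft_force: [1.0, -0.3, -2.8]
finger_gap: 0.0112
```

Call:
step_arm:
  translation:
    - [-0.0061,0.0107,0.0011]
    - [-0.0103,0.0181,0.0019]
    - [-0.0128,0.0223,0.0023]
    - [-0.0138,0.0241,0.0025]
    - [-0.0139,0.0243,0.0025]
  angular:
    - [0,0.3,-0.5]
    - [0,0.6,-0.8]
    - [0,0.7,-1.0]
    - [0,0.8,-1.1]
    - [0,0.8,-1.1]
  fingers: [0,0,0,0,0]

```text
t: 9.2
tool_pos: [0.6198, -0.0544, 0.2436]
ee_rot: [2.534, 0.004, -2.954]
ft_force: [-0.9, -0.5, -3.0]
finger_gap: 0.0111
```

Call:
step_arm:
  translation:
    - [0,0,0]
    - [0,0,0]
    - [0,0,0]
  angular:
    - [0,0,0]
    - [0,0,0]
    - [0,0,0]
  fingers: [0,0,0]

```text
t: 9.5
tool_pos: [0.6197, -0.0544, 0.2437]
ee_rot: [2.534, 0.005, -2.954]
ft_force: [0.0, 1.0, -2.4]
finger_gap: 0.0111
```

Run:
```python
from plan import *
for n in ['side','scene','wrist']:
    p=viewer.camera(n); save(p,n+'5')
M=meas(); B=at_sill(0,.035)@GT; s=arm.sense()
print(s['t'],(M[:3,3]-B[:3,3]).round(4),s['ft_force'],s['moment'],s['finger_gap'])
t=M@np.linalg.inv(GT); print(t.round(4), R.from_matrix(t[:3,:3]).as_euler('zyx',degrees=True))
```

```text
9.65 [ 0.0001 -0.0004  0.0006] [-0.54927472 -0.60996339 -2.77545587] [-1.06852604 -0.15700353  0.0052887 ] 0.011097372453060066
[[-1.865e-01 -9.824e-01 -1.000e-04  6.005e-01]
 [ 9.824e-01 -1.865e-01  8.000e-04  4.590e-02]
 [-8.000e-04  0.000e+00  1.000e+00  1.635e-01]
 [ 0.000e+00  0.000e+00  0.000e+00  1.000e+00]] [ 1.00750617e+02 -6.87290178e-03 -4.39439164e-02]
```

View pics/side5.png

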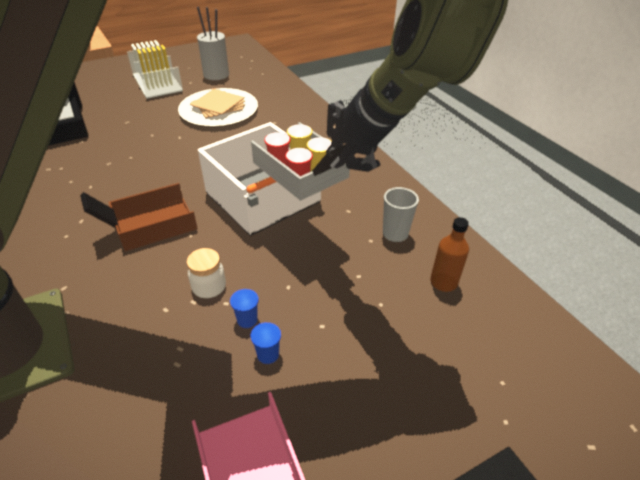

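View pics/scene5.png

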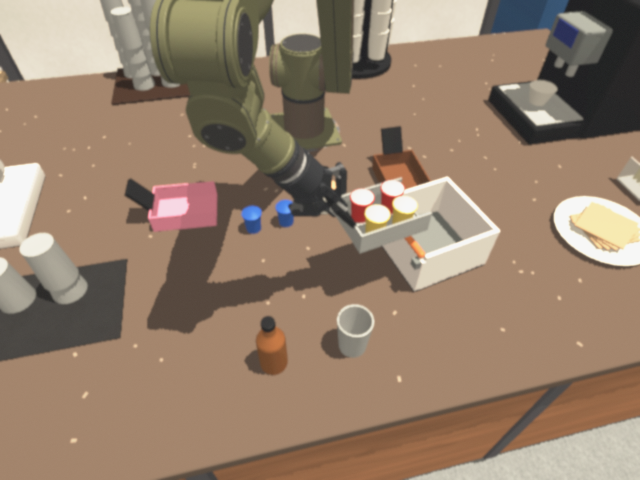

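View pics/wrist5.png

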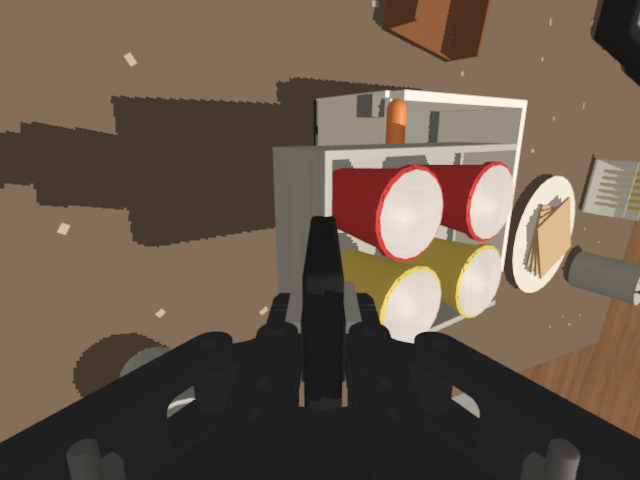

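The tray is level with its nose just inside the hopper rim. It crosses the sill at scene (405,215) and the capsules are undisturbed. I'll check the tray and hopper offset by depth.

```bash
python3 - 2>&1 <<'E' | tail -6
from plan import *
import f as F
for n in ['side','scene']:
    p=viewer.camera(n); P,u,v=cloud(p); C=p['color'][v,u].astype(int)
    L=(P-HOP[:3,3])@HOP[:3,:3]
    for dz in (0,):
        o=(np.abs(L[:,0]+.151)<.1)&(np.abs(L[:,1])<.08)&(L[:,2]>.209)&(L[:,2]<.217)&((C.max(1)-C.min(1))<40)&(C.min(1)>60)
        x,m=F.fit(L[o],F.segsT,[-.151,0,0]); 
        # rim height: histogram of side walls
        near=(np.abs(np.abs(L[:,1])-.058)<.004)&(L[:,0]<-.1)&(L[:,0]>-.2)&(L[:,2]>.15)&((C.max(1)-C.min(1))<40)
        print(n,o.sum(),x.round(4),np.degrees(x[2]),m,'rim top',np.percentile(L[near][:,2],[90,97,99]).round(4))
E
```

```text
tray 1 356 [ 0.5258 -0.1782  1.5273] 87.51 0.0013
 handle 388 [ 0.5145 -0.2921  0.1004] [ 0.49  -0.304  0.061] [ 0.55  -0.259  0.112]
tray 2 629 [ 0.5272 -0.1781  1.5228] 87.25 0.0018
 handle 855 [ 0.5237 -0.2855  0.0936] [ 0.49  -0.304  0.06 ] [ 0.557 -0.257  0.113]
side 245 [-0.153   0.0014 -0.0007] -0.040040233824134124 0.0010865481255293574 rim top [0.2116 0.2129 0.2134]
scene 327 [-0.1538 -0.0027  0.0023] 0.13192996353499226 0.0011024813631078864 rim top [0.2129 0.2142 0.2149]
```

Call:
step_arm:
  translation:
    - [0,-0.0023,0.0033]
    - [0,-0.0069,0.0098]
    - [0,-0.0121,0.0172]
    - [0,-0.0155,0.0221]
    - [0,-0.0166,0.0237]
  angular:
    - [0,0,0]
    - [0,0,0]
    - [0,0,0]
    - [0,0,0]
    - [0,0,0]
  fingers: [0,0,0,0,0]

```text
t: 10.25
tool_pos: [0.6195, -0.0539, 0.2136]
ee_rot: [2.533, 0.003, -2.953]
ft_force: [0.1, 0.7, -3.3]
finger_gap: 0.0108
```

Call:
step_arm:
  translation:
    - [0,-0.0006,0.0008]
    - [0,-0.0011,0.0016]
    - [0,-0.0011,0.0016]
  angular:
    - [0,0,0]
    - [0,0,0]
    - [0,0,0]
  fingers: [0,0,0]

```text
t: 10.55
tool_pos: [0.6202, -0.0541, 0.2132]
ee_rot: [2.534, 0.005, -2.953]
ft_force: [0.3, -0.4, -2.7]
finger_gap: 0.0112
```

```bash
cat > st.py <<'E'
from plan import *
s=arm.sense(); t=meas()@np.linalg.inv(GT); L=np.linalg.inv(HOP)@t
print('t',s['t'],'tray in hopper',L[:3,3].round(4),R.from_matrix(L[:3,:3]).as_rotvec(degrees=True).round(2),'F',s['ft_force'].round(2),'M',s['moment'].round(3),'gap',round(s['finger_gap'],4))
E
python3 st.py
```

```text
t 10.55 tray in hopper [-0.1514 -0.0005  0.1328] [-0.03  0.06 -0.03] F [ 0.31 -0.4  -2.73] M [-1.072 -0.206 -0.022] gap 0.0112
```

Call:
step_arm:
  translation:
    - [0,-0.0006,0.0008]
    - [0,-0.0011,0.0016]
    - [0,-0.0017,0.0025]
    - [0,-0.0017,0.0025]
    - [0,-0.0017,0.0025]
  angular:
    - [0,0,0]
    - [0,0,0]
    - [0,0,0]
    - [0,0,0]
    - [0,0,0]
  fingers: [0,0,0,0,0]

```text
t: 11.05
tool_pos: [0.6201, -0.054, 0.21]
ee_rot: [2.534, 0.005, -2.953]
ft_force: [-0.0, 0.1, -2.5]
finger_gap: 0.0114
```

Call:
step_arm:
  translation:
    - [0,-0.0006,0.0008]
    - [0,-0.0012,0.0016]
    - [0,-0.0012,0.0016]
  angular:
    - [0,0,0]
    - [0,0,0]
    - [0,0,0]
  fingers: [0,0,0]

```text
t: 11.35
tool_pos: [0.6202, -0.0541, 0.208]
ee_rot: [2.534, 0.005, -2.954]
ft_force: [0.0, -0.3, -1.4]
finger_gap: 0.0106
```

```bash
python3 st.py
```

```text
t 11.35 tray in hopper [-0.1513 -0.0005  0.1277] [-0.02  0.03 -0.04] F [ 0.   -0.29 -1.37] M [-0.894 -0.163 -0.01 ] gap 0.0106
```

Call:
step_arm:
  translation:
    - [0,-0.0004,0.0005]
    - [0,-0.0007,0.001]
    - [0,-0.0007,0.001]
    - [0,-0.0007,0.001]
    - [0,-0.0007,0.001]
  angular:
    - [0,0,0]
    - [0,0,0]
    - [0,0,0]
    - [0,0,0]
    - [0,0,0]
  fingers: [0,0,0,0,0]

```text
t: 11.85
tool_pos: [0.6202, -0.0541, 0.207]
ee_rot: [2.534, 0.005, -2.954]
ft_force: [-0.1, -1.3, -0.5]
finger_gap: 0.011
```

```bash
python3 st.py
```

```text
t 11.85 tray in hopper [-0.1514 -0.0006  0.1267] [-0.03  0.05 -0.04] F [-0.13 -1.32 -0.54] M [-0.675 -0.069  0.019] gap 0.011
```

Run:
```python
from plan import *
A=meas(); P=[A]
tips=[0,1,3,6,10,14,18,22,26,30,34,38,42,46,50,54,57,59,60,60]
cl=lambda i,t: min(.001*i,.003)+.003*np.sin(np.radians(t))
P+= [at_sill(t,cl(i+1,t)) @GT for i,t in enumerate(tips)]
show(P)
```

```text
T [[0.0005, 0.0016, -0.0017], [0.0004, 0.005, -0.0038], [0.0004, 0.0115, -0.0072], [0.0004, 0.0205, -0.0107], [0.0003, 0.0328, -0.0145]] 
A [[-0.0, 0.0, -0.0], [1.0, 0.0, -0.0], [3.0, 0.1, -0.0], [6.0, 0.1, -0.0], [10.0, 0.1, -0.1]]
T [[-0.0, 0.0119, -0.0051], [-0.0001, 0.024, -0.0093], [-0.0002, 0.0364, -0.0127], [-0.0002, 0.0491, -0.0152], [-0.0003, 0.0619, -0.0168]] 
A [[4.0, -0.0, 0.0], [8.0, 0.0, 0.0], [12.0, 0.0, 0.0], [16.0, 0.0, -0.0], [20.0, 0.0, -0.0]]
T [[-0.0, 0.0118, -0.005], [-0.0001, 0.024, -0.0092], [-0.0001, 0.0365, -0.0125], [-0.0001, 0.0491, -0.0149], [-0.0002, 0.0619, -0.0164]] 
A [[4.0, 0.0, -0.1], [8.0, 0.1, -0.1], [12.0, 0.1, -0.1], [16.0, 0.1, -0.1], [20.0, 0.1, -0.1]]
T [[-0.0, 0.0119, -0.005], [-0.0001, 0.021, -0.0081], [-0.0001, 0.0272, -0.01], [-0.0001, 0.0303, -0.0108], [-0.0001, 0.0303, -0.0108]] 
A [[4.0, -0.0, -0.0], [7.0, 0.0, -0.0], [9.0, 0.0, -0.0], [10.0, 0.0, -0.1], [10.0, 0.0, -0.1]]
```

Call:
step_arm:
  translation:
    - [0.0005,0.0016,-0.0017]
    - [0.0004,0.005,-0.0038]
    - [0.0004,0.0115,-0.0072]
    - [0.0004,0.0205,-0.0107]
    - [0.0003,0.0328,-0.0145]
  angular:
    - [0,0,0]
    - [1,0,0]
    - [3,0.1,0]
    - [6,0.1,0]
    - [10,0.1,-0.1]
  fingers: [0,0,0,0,0]

```text
t: 12.35
tool_pos: [0.616, -0.0361, 0.2374]
ee_rot: [2.712, 0.003, -2.952]
ft_force: [-0.2, 0.1, -2.6]
finger_gap: 0.0107
```

Call:
step_arm:
  translation:
    - [0,0.0119,-0.0051]
    - [-0.0001,0.024,-0.0093]
    - [-0.0002,0.0364,-0.0127]
    - [-0.0002,0.0491,-0.0152]
    - [-0.0003,0.0619,-0.0168]
  angular:
    - [4,0,0]
    - [8,0,0]
    - [12,0,0]
    - [16,0,0]
    - [20,0,0]
  fingers: [0,0,0,0,0]

```text
t: 12.85
tool_pos: [0.6065, 0.0136, 0.2805]
ee_rot: [3.061, 0.007, -2.951]
ft_force: [-0.1, -1.6, -4.6]
finger_gap: 0.0111
```

```bash
python3 st.py; python3 -c "
from h import *
p=viewer.camera('scene'); save(p,'scene6')"
```

```text
t 12.85 tray in hopper [-0.1365 -0.      0.1598] [-0.14 30.24 -0.06] F [-0.06 -1.63 -4.64] M [-0.252 -0.065  0.   ] gap 0.0111
```

View pics/scene6.png

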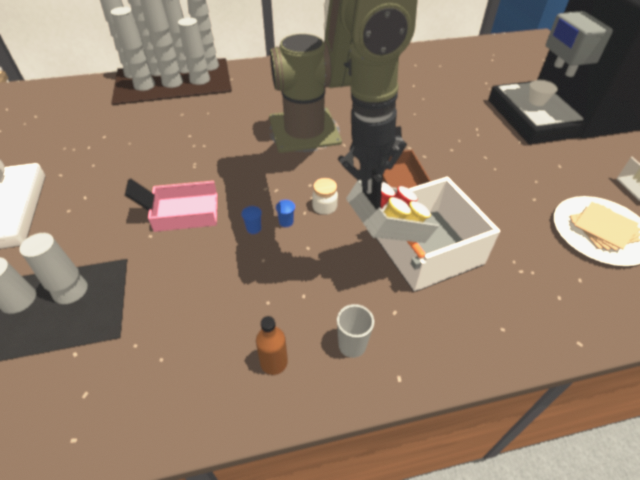

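Call:
step_arm:
  translation:
    - [0,0.0118,-0.005]
    - [-0.0001,0.024,-0.0092]
    - [-0.0001,0.0365,-0.0125]
    - [-0.0001,0.0491,-0.0149]
    - [-0.0002,0.0619,-0.0164]
  angular:
    - [4,0,-0.1]
    - [8,0.1,-0.1]
    - [12,0.1,-0.1]
    - [16,0.1,-0.1]
    - [20,0.1,-0.1]
  fingers: [0,0,0,0,0]

```text
t: 13.4
tool_pos: [0.5951, 0.073, 0.3017]
ee_rot: [-2.875, 0.005, -2.949]
ft_force: [-0.5, 0.5, -1.8]
finger_gap: 0.0116
```

Call:
step_arm:
  translation:
    - [0,0.0119,-0.005]
    - [-0.0001,0.021,-0.0081]
    - [-0.0001,0.0272,-0.01]
    - [-0.0001,0.0303,-0.0108]
    - [-0.0001,0.0303,-0.0108]
  angular:
    - [4,0,0]
    - [7,0,0]
    - [9,0,0]
    - [10,0,-0.1]
    - [10,0,-0.1]
  fingers: [0,0,0,0,0]

```text
t: 13.9
tool_pos: [0.5891, 0.1044, 0.3027]
ee_rot: [-2.703, 0.002, -2.946]
ft_force: [0.2, 1.0, -1.8]
finger_gap: 0.0111
```

```bash
python3 st.py; python3 -c "
from h import *
for n in ['scene','side','wrist']:
  p=viewer.camera(n); save(p,n+'7')"
```

```text
t 13.9 tray in hopper [-0.1102  0.0004  0.1742] [-5.000e-02  5.999e+01  1.600e-01] F [ 0.16  0.96 -1.83] M [ 0.576  0.094 -0.016] gap 0.0111
```

View pics/scene7.png

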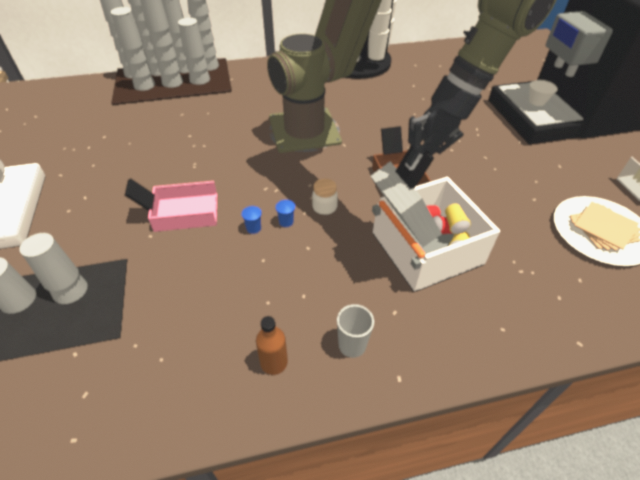

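View pics/side7.png

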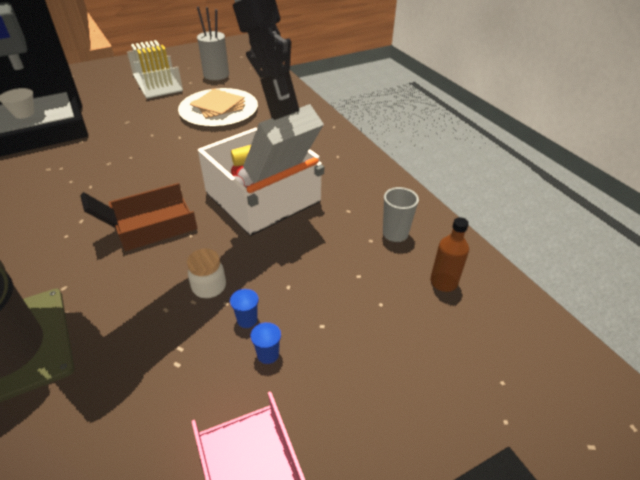

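View pics/wrist7.png

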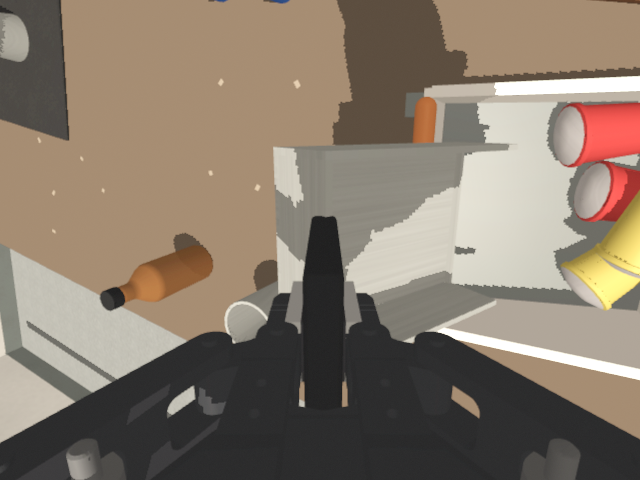

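The tray is empty, with two red and two yellow capsules in the hopper at scene (435–460, 215–240). Next I'll check their heights.

Run:
```python
from plan import *
for n in ['scene','wrist']:
    s=arm.sense(); p=viewer.camera(n); p['state']=s; P,u,v=cloud(p); C=p['color'][v,u].astype(int)
    L=(P-HOP[:3,3])@HOP[:3,:3]
    inside=(np.abs(L[:,0])<.092)&(np.abs(L[:,1])<.092)&(L[:,2]<.2)
    red=inside&(C[:,0]>120)&(C[:,1]<60); yel=inside&(C[:,0]>150)&(C[:,1]>110)&(C[:,2]<90)
    for nm,m in(('red',red),('yel',yel)):
        if m.sum(): print(n,nm,m.sum(),L[m].min(0).round(3),L[m].max(0).round(3))
```

```text
scene red 49 [ 0.03  -0.006  0.041] [0.055 0.016 0.071]
scene yel 109 [-0.092 -0.056  0.051] [0.087 0.08  0.128]
wrist red 902 [ 0.005 -0.002  0.048] [0.062 0.09  0.084]
wrist yel 1227 [-0.092 -0.047  0.047] [0.056 0.09  0.13 ]
```

Run:
```python
from plan import *
A=meas(); P=[A]
tips=[58,53,47,41,35,28,21,14,8,3,0]
P+=[at_sill(t,.006+.028*(i+1)/len(tips))@GT for i,t in enumerate(tips)]
up=np.load('C1.npy').copy(); up[2,3]+=.03
P+=smooth(P[-1],up,14)[1:]
show(P)
```

```text
T [[-0.0001, -0.0035, 0.0001], [-0.0001, -0.0165, 0.0054], [-0.0, -0.0319, 0.0136], [0.0001, -0.0466, 0.0232], [0.0001, -0.0605, 0.0343]] 
A [[-2.0, -0.0, -0.0], [-7.0, -0.0, 0.0], [-13.0, -0.0, 0.0], [-19.0, -0.1, 0.1], [-25.0, -0.1, 0.1]]
T [[0.0001, -0.0199, 0.0073], [0.0002, -0.0391, 0.0169], [0.0003, -0.0573, 0.0287], [0.0004, -0.0718, 0.04], [0.0005, -0.0831, 0.0502]] 
A [[-7.0, 0.0, 0.0], [-14.0, -0.0, 0.0], [-21.0, -0.0, 0.1], [-27.0, -0.0, 0.1], [-32.0, -0.1, 0.1]]
T [[0.0, -0.0084, 0.0012], [0.0005, -0.0092, 0.0012], [0.0032, -0.0141, 0.0013], [0.0096, -0.0253, 0.0015], [0.0201, -0.0435, 0.0018]] 
A [[-3.0, 0.0, 0.0], [-3.0, 0.0, 0.1], [-3.0, -0.1, 0.3], [-3.0, -0.5, 0.8], [-3.0, -1.0, 1.7]]
T [[0.0133, -0.0251, -0.0012], [0.0293, -0.055, -0.0026], [0.0466, -0.0875, -0.004], [0.0639, -0.1201, -0.0055], [0.0799, -0.15, -0.0069]] 
A [[-0.0, -0.8, 1.1], [-0.0, -1.7, 2.4], [0.0, -2.8, 3.9], [0.0, -3.8, 5.3], [0.0, -4.7, 6.7]]
T [[0.0102, -0.0264, -0.0021], [0.0177, -0.046, -0.0037], [0.0223, -0.058, -0.0047], [0.0243, -0.0632, -0.0051], [0.0247, -0.064, -0.0051]] 
A [[0.0, -0.8, 1.1], [0.0, -1.4, 1.9], [0.0, -1.7, 2.4], [0.0, -1.9, 2.6], [0.0, -1.9, 2.7]]
```

Call:
step_arm:
  translation:
    - [-0.0001,-0.0035,0.0001]
    - [-0.0001,-0.0165,0.0054]
    - [0,-0.0319,0.0136]
    - [0.0001,-0.0466,0.0232]
    - [0.0001,-0.0605,0.0343]
  angular:
    - [-2,0,0]
    - [-7,0,0]
    - [-13,0,0]
    - [-19,-0.1,0.1]
    - [-25,-0.1,0.1]
  fingers: [0,0,0,0,0]

```text
t: 14.65
tool_pos: [0.6033, 0.0337, 0.2988]
ee_rot: [-3.141, 0.007, -2.95]
ft_force: [0.0, 0.4, -2.9]
finger_gap: 0.0108
```

Call:
step_arm:
  translation:
    - [0.0001,-0.0199,0.0073]
    - [0.0002,-0.0391,0.0169]
    - [0.0003,-0.0573,0.0287]
    - [0.0004,-0.0718,0.04]
    - [0.0005,-0.0831,0.0502]
  angular:
    - [-7,0,0]
    - [-14,0,0]
    - [-21,0,0.1]
    - [-27,0,0.1]
    - [-32,-0.1,0.1]
  fingers: [0,0,0,0,0]

```text
t: 15.15
tool_pos: [0.6188, -0.0501, 0.2469]
ee_rot: [2.585, 0.006, -2.954]
ft_force: [0.4, -0.3, -2.3]
finger_gap: 0.0108
```

Call:
step_arm:
  translation:
    - [0,-0.0084,0.0012]
    - [0.0005,-0.0092,0.0012]
    - [0.0032,-0.0141,0.0013]
    - [0.0096,-0.0253,0.0015]
    - [0.0201,-0.0435,0.0018]
  angular:
    - [-3,0,0]
    - [-3,0,0.1]
    - [-3,-0.1,0.3]
    - [-3,-0.5,0.8]
    - [-3,-1,1.7]
  fingers: [0,0,0,0,0]

```text
t: 15.65
tool_pos: [0.6059, -0.0854, 0.2241]
ee_rot: [2.536, 0.007, -2.984]
ft_force: [0.4, -0.5, -1.3]
finger_gap: 0.0111
```

Call:
step_arm:
  translation:
    - [0.0133,-0.0251,-0.0012]
    - [0.0293,-0.055,-0.0026]
    - [0.0466,-0.0875,-0.004]
    - [0.0639,-0.1201,-0.0055]
    - [0.0799,-0.15,-0.0069]
  angular:
    - [0,-0.8,1.1]
    - [0,-1.7,2.4]
    - [0,-2.8,3.9]
    - [0,-3.8,5.3]
    - [0,-4.7,6.7]
  fingers: [0,0,0,0,0]

```text
t: 16.15
tool_pos: [0.5453, -0.2254, 0.1422]
ee_rot: [2.535, 0.004, -3.13]
ft_force: [0.5, 0.2, -2.2]
finger_gap: 0.0111
```

Call:
step_arm:
  translation:
    - [0.0102,-0.0264,-0.0021]
    - [0.0177,-0.046,-0.0037]
    - [0.0223,-0.058,-0.0047]
    - [0.0243,-0.0632,-0.0051]
    - [0.0247,-0.064,-0.0051]
  angular:
    - [0,-0.8,1.1]
    - [0,-1.4,1.9]
    - [0,-1.7,2.4]
    - [0,-1.9,2.6]
    - [0,-1.9,2.7]
  fingers: [0,0,0,0,0]

```text
t: 16.65
tool_pos: [0.523, -0.2796, 0.1103]
ee_rot: [2.533, 0.004, 3.097]
ft_force: [0.3, 0.2, -2.1]
finger_gap: 0.0113
```

Call:
step_arm:
  translation:
    - [0,0,0]
    - [0,0,0]
  angular:
    - [0,0,0]
    - [0,0,0]
  fingers: [0,0]

```text
t: 16.85
tool_pos: [0.5237, -0.2787, 0.1107]
ee_rot: [2.533, 0.005, 3.099]
ft_force: [0.4, 0.8, -1.7]
finger_gap: 0.0111
```

Run:
```python
from plan import *
s=arm.sense(); M=meas(); t=M@np.linalg.inv(GT); print(s['t'],t.round(4).tolist(),s['ft_force'].round(2),s['moment'].round(3))
for n in ['scene','side']:
  p=viewer.camera(n); save(p,n+'8')
```

```text
16.85 [[0.0432, -0.9991, -0.0002, 0.5278], [0.9991, 0.0432, 0.0003, -0.1768], [-0.0003, -0.0002, 1.0, 0.0304], [0.0, 0.0, 0.0, 1.0]] [ 0.4   0.79 -1.65] [-0.907  0.106  0.015]
```

View pics/scene8.png

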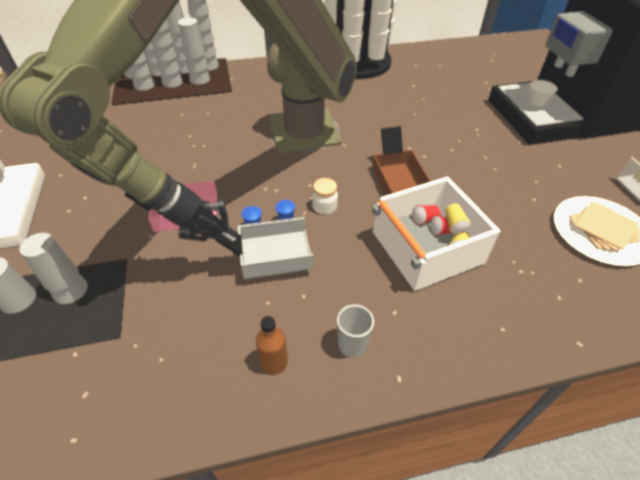

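View pics/side8.png

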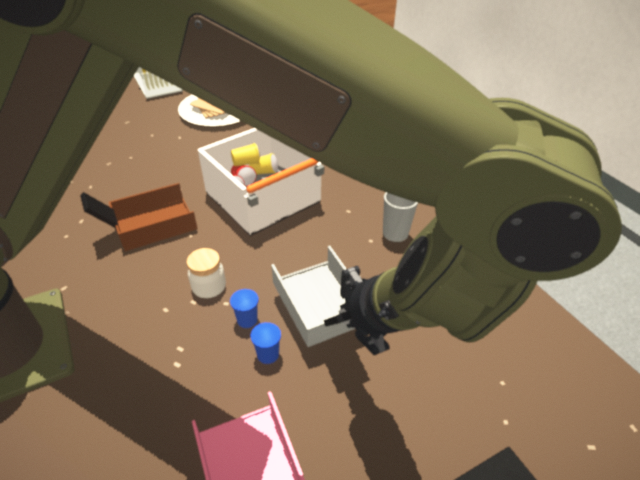

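The tray is empty and all four capsules lie low in the hopper. I'll lower the tray.

Call:
step_arm:
  translation:
    - [0,-0.0034,0.0049]
    - [0,-0.008,0.0115]
    - [0,-0.0126,0.018]
    - [0,-0.0155,0.0221]
    - [0,-0.016,0.023]
  angular:
    - [0,0,0]
    - [0,0,0]
    - [0,0,0]
    - [0,0,0]
    - [0,0,0]
  fingers: [0,0,0,0,0]

```text
t: 17.45
tool_pos: [0.5225, -0.2791, 0.0809]
ee_rot: [2.532, 0.002, 3.097]
ft_force: [0.5, 0.1, -1.3]
finger_gap: 0.0112
```

Call:
step_arm:
  translation:
    - [0,-0.0006,0.0008]
    - [0,-0.0009,0.0013]
    - [0,-0.0009,0.0013]
    - [0,-0.0009,0.0013]
  angular:
    - [0,0,0]
    - [0,0,0]
    - [0,0,0]
    - [0,0,0]
  fingers: [0,0,0,0]

```text
t: 17.85
tool_pos: [0.5232, -0.2796, 0.0808]
ee_rot: [2.533, 0.005, 3.097]
ft_force: [-0.3, -0.3, -1.6]
finger_gap: 0.0111
```

Run:
```python
from plan import *
s=arm.sense(); M=meas(); t=M@np.linalg.inv(GT); print(s['t'],t.round(4).tolist(),s['ft_force'].round(2),s['moment'].round(3))
```

```text
17.85 [[0.0447, -0.999, 0.0002, 0.5275], [0.999, 0.0447, 0.0003, -0.1777], [-0.0003, 0.0002, 1.0, 0.0005], [0.0, 0.0, 0.0, 1.0]] [-0.33 -0.33 -1.58] [-0.891  0.072 -0.049]
```

Not bearing yet; I'll go about 2 mm further.

Call:
step_arm:
  translation:
    - [0,-0.0006,0.0008]
    - [0,-0.0011,0.0016]
    - [0,-0.0011,0.0016]
    - [0,-0.0011,0.0016]
  angular:
    - [0,0,0]
    - [0,0,0]
    - [0,0,0]
    - [0,0,0]
  fingers: [0,0,0,0]

```text
t: 18.25
tool_pos: [0.5233, -0.2797, 0.0803]
ee_rot: [2.533, 0.005, 3.096]
ft_force: [-1.2, -1.0, 6.4]
finger_gap: 0.0109
```

Run:
```python
from plan import *
s=arm.sense(); M=meas(); t=M@np.linalg.inv(GT); print(s['t'],t.round(4).tolist(),s['ft_force'].round(2),s['moment'].round(3))
```

```text
18.25 [[0.0455, -0.999, -0.0006, 0.5277], [0.999, 0.0455, 0.0001, -0.1778], [-0.0001, -0.0006, 1.0, 0.0], [0.0, 0.0, 0.0, 1.0]] [-1.19 -1.01  6.38] [-0.195  0.356  0.193]
```

Call:
step_arm:
  translation:
    - [0,0.0004,-0.0006]
    - [0,0.0004,-0.0006]
    - [0,0.0004,-0.0006]
    - [0,0.0004,-0.0006]
    - [0,0.0004,-0.0006]
  angular:
    - [0,0,0]
    - [0,0,0]
    - [0,0,0]
    - [0,0,0]
    - [0,0,0]
  fingers: [0,20,35,45,45]
  grip_force: 30

```text
t: 18.75
tool_pos: [0.5231, -0.2793, 0.0791]
ee_rot: [2.533, 0.004, 3.097]
ft_force: [0.4, -0.4, -0.2]
finger_gap: 0.0385
```

Call:
step_arm:
  translation:
    - [0,0,-0.015]
    - [0,0,-0.04]
    - [0,0,-0.08]
    - [0,0,-0.12]
    - [0,0,-0.12]
  angular:
    - [0,0,0]
    - [0,0,0]
    - [0,0,0]
    - [0,0,0]
    - [0,0,0]
  fingers: [45,45,45,45,45]

```text
t: 19.25
tool_pos: [0.5209, -0.3518, 0.1818]
ee_rot: [2.539, 0.01, 3.094]
ft_force: [0.9, -0.4, 0.4]
finger_gap: 0.0385
```

Call:
step_arm:
  translation:
    - [0,0,-0.02]
    - [0,0,-0.06]
    - [0,0,-0.08]
    - [0,0,-0.08]
  angular:
    - [0,0,0]
    - [0,0,0]
    - [0,0,0]
    - [0,0,0]
  fingers: [45,45,45,45]

```text
t: 19.65
tool_pos: [0.5177, -0.3954, 0.2445]
ee_rot: [2.536, 0.007, 3.096]
ft_force: [-0.2, 0.2, 0.2]
finger_gap: 0.0384
```

Run:
```python
from plan import *
import io,contextlib
with contextlib.redirect_stdout(io.StringIO()): import f as F
s=arm.sense(); print(s['t'],s['tool_pos'].round(3),s['ft_force'].round(2),s['finger_gap'])
for n in ['scene','side','wrist']:
    st=arm.sense(); p=viewer.camera(n); p['state']=st; save(p,n+'9'); P,u,v=cloud(p); C=p['color'][v,u].astype(int)
    b=lambda x0,x1,y0,y1,z0,z1:(P[:,0]>x0)&(P[:,0]<x1)&(P[:,1]>y0)&(P[:,1]<y1)&(P[:,2]>z0)&(P[:,2]<z1)
    o=b(.44,.62,-.28,-.07,.046,.053)&((C.max(1)-C.min(1))<40)
    if o.sum()>50: x,m=F.fit(P[o],F.segsT,[.5275,-.178,1.52]);print(n,'tray',o.sum(),x.round(4),m.round(4),'rim z',np.median(P[o][:,2]).round(4))
    L=(P-HOP[:3,3])@HOP[:3,:3]; ins=(L[:,0]>-.08)&(L[:,0]<.09)&(np.abs(L[:,1])<.09)&(L[:,2]<.25)
    for nm,m in(('red',ins&(C[:,0]>120)&(C[:,1]<60)),('yel',ins&(C[:,0]>150)&(C[:,1]>110)&(C[:,2]<70))):
        if m.sum()>5: print(n,nm,m.sum(),L[m].min(0).round(3),L[m].max(0).round(3))
```

```text
19.65 [ 0.518 -0.395  0.245] [-0.23  0.17  0.17] 0.038360675029238525
scene tray 372 [ 0.5304 -0.1784  1.527 ] 0.0013 rim z 0.0496
scene red 55 [ 0.02  -0.005  0.042] [0.056 0.045 0.074]
scene yel 25 [ 0.036 -0.028  0.054] [0.055 0.025 0.096]
side tray 447 [ 0.5263 -0.1783  1.5282] 0.0013 rim z 0.0489
side red 37 [0.05  0.025 0.046] [0.086 0.04  0.068]
side yel 348 [ 0.022 -0.05   0.03 ] [0.081 0.035 0.095]
wrist tray 1122 [ 0.5275 -0.1788  1.5271] 0.0012 rim z 0.0505
wrist yel 142 [ 0.037 -0.019  0.069] [0.064 0.033 0.082]
```

View pics/scene9.png

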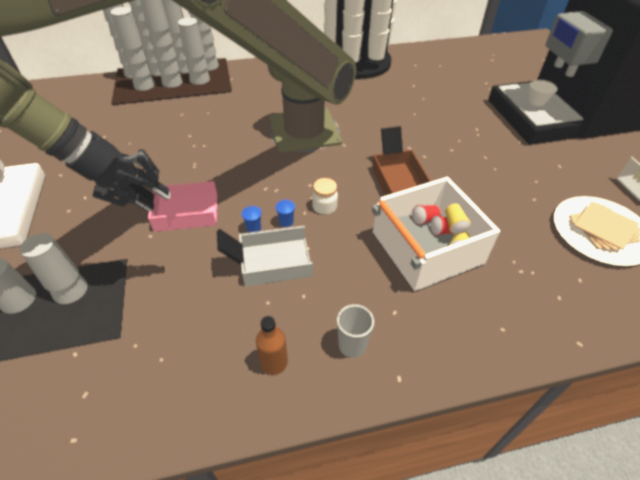

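View pics/side9.png

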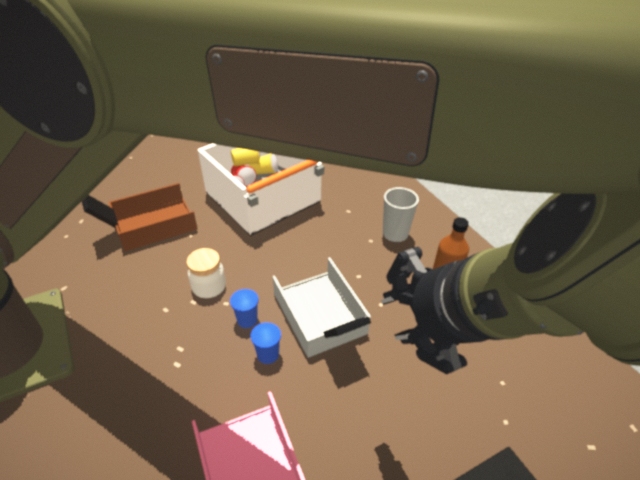

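The tray stands flat and empty on the counter. All four capsules are in the hopper with their highest points at 96 mm or lower. The bystanders are unmoved and the arm is clear, so I'm handing in.

```bash
python3 -c "
from bench import arm
print(arm.sign_off())"
```

```text
the job is handed in; nothing more can be done
None
```

The job is done and handed in at about 20 s of the 72 s allowed; sign-off reports no verdict.

**What I did:**
- I gripped the steel tray by its handle and carried it level to the hopper.
- I lowered its nose onto the sill until it bore with about 2.5 N, judged from the wrist force and moment, and held it there for about 0.5 s.
- I unloaded the sill by a few mm before tipping to 60° with the nose at the sill, until all four capsules had dropped in.
- I set the empty tray down where it had first stood, let go and backed off.

**Last checks:**
- **Capsules:** all four are seen inside the hopper, and their highest measured point is about 96 mm.
- **Tray:** it stands upright and empty on the counter, rim at 49–50.5 mm in all three cameras (50 mm expected).
- **Gripper and bystanders:** the fingers are open and clear, with no force beyond sensor noise. The tumbler, syrup and sugar look unmoved in the pictures, but I did not measure them.

**Disagreements:**
- The scene and side cameras differed by about 4 mm in x, for both tray and hopper. I used values in between; the wrist camera agreed with them for the tray.
- The tray-grip detector pointed at the pink and brown look-alike trays in the wrist view, so I ignored it and used the depth fit.
- One arm position reading was about 6 mm off while the arm was still settling. I corrected it before the grasp.

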